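# Lever the blender base back onto its pads

## Task

The heavy blender base has crept round in use: both its front feet have come off their rubber pads, so it leans forward. With the pry bar over the wooden block, raise its front only just clear, swing it round until every foot stands wholly on its own pad, and let it down gently without forcing or jolting it. Then draw the bar out clear of the machine and leave it at rest; do not touch the machine with the robot itself, and leave the other things alone.

Things in the scene. Friction and masses are not known exactly. Their poses are not given: they have to be found in the camera images.
- mill: blender motor base without its jar: black plinth 250 (x) by 190 mm (y), white housing, 230 mm high, 6.8 to 9.2 kg. Origin: middle of the plane of the feet's undersides; x from its front (sloping panel with knobs) to its rear, z up. Starts turned 0.17 to 0.19 rad counter-clockwise from its place, front feet on the counter, rear feet on their pads. Front raised, it swings about a point some 20 mm behind the rear feet
- mill_edge (a point): middle of the lower front edge of the plinth (machine x -125, z +25): the plinth's flat underside, under which the bar goes, lies 25 mm above the plane of the feet; 114 mm are free between the front feet. The feet are round, 22 mm across
- pads: the four fixed square rubber pads, 40 x 40 x 6 mm each, at x +-100, y +-68 mm; origin at their middle on the counter, axes as the machine's: the machine stands right when its pose agrees with this frame, 6 mm higher
- foot_fl (a point): underside centre of the machine's front-left (x -100, y -68) foot
- pad_fl (a point): top centre of the pad for the front-left (x -100, y -68) foot
- foot_fr (a point): underside centre of the machine's front-right (x -100, y +68) foot
- pad_fr (a point): top centre of the pad for the front-right (x -100, y +68) foot
- foot_rl (a point): underside centre of the machine's rear-left (x +100, y -68) foot
- pad_rl (a point): top centre of the pad for the rear-left (x +100, y -68) foot
- foot_rr (a point): underside centre of the machine's rear-right (x +100, y +68) foot
- pad_rr (a point): top centre of the pad for the rear-right (x +100, y +68) foot
- block: loose hardwood fulcrum block, 44 (x) by 90 mm (y), 0.3 kg, a half-round ridge of radius 14 mm along its y on top, crest 30 mm above the counter. Origin: middle of its underside; x points roughly to the machine. It stands in front of the machine, the ridge 75 to 100 mm from the plinth's front edge
- bar: steel pry bar, 430 mm long, 0.45 kg. Origin: at the tip, middle of its underside; x points out of the tip, z up. First 50 mm: 26 wide, 6 thick; then shank 22 wide, 9 thick; black handle (x -430 to -300) 24 wide, 20 thick (z -5.5 to +14.5). Starts lying over the block, tip some 50 mm past the ridge and 33 mm up, handle end on the counter, pointing roughly at the machine
- bar_grip (a point): middle of the bar's handle, 365 mm behind the tip; with the tip some 25 mm under the plinth, about 9 to 18 N pressed down here raise the machine's front, and the bar yields in the hand under load, so the front moves less than the hand
- jar: bystander: the blender's clear jar, 132 mm wide, 200 mm high, with a handle; origin at its foot
- lid: bystander: the jar's black lid, 132 mm wide, 45 mm high; origin at its underside
- bowl: bystander: brown bowl, 140 mm wide, 45 mm high; origin at its underside
- spice: bystander: small amber screw-top jar, 64 mm wide, 85 mm high; origin at its underside

How it is judged:
By the outcome, as a careful person would: the job done as asked, in the order asked, and still so for the second after the job is handed in, with the robot touching nothing.
It also fails if it takes over 70 s, if anything falls off the work surface, if the arm or the gripper's body presses on something with over 40 N, if the wrist force passes 120 N, or if a joint passes its speed limit or range.

## Robot

A 7-joint arm with a two-finger parallel gripper is mounted at the origin on the work surface. World frame = base frame: x ahead of the robot, y to its left, z up, the work surface at z = 0. Lengths are in m, angles in rad, forces in N, time in s.
With the tool pointing down it reaches from about 0.4 to 0.85 m from the base axis. Payload 10.4 kg.
Tool frame: the origin (TCP) lies between the finger pads; the fingertips stand tip_extent ahead of it and the grasp point (between the pads) lies 2 mm behind it (tip_extent is the distance from the TCP to the fingertips, in m); z points along the fingers, y is the direction in which the jaws open and shut (so a half turn about z gives the same grasp; the last joint's range is limited). The gripper opens to 87 mm and grips with 3 to 60 N. Pads are 19 mm wide; open, the fingers measure 117 mm over their backs; the gripper's body (75 mm by 190 mm) begins 51 mm behind the grasp point.
Start: joints at [-1.328, 0.332, -0.065, 1.46, 0.022, 1.35, -0.088], TCP at [0.164, 0.603, 0.24] pointing down, gripper open.
Joint ranges: [-2.6, 2.6], [-0.5, 2.12], [-1.47, 1.34], [0.16, 2.42], [-1.27, 4.41], [0.06, 2.06], [-2.6, 2.6]. Speed limits (rad/s): [2.22, 2.22, 2.79, 2.79, 3.14, 3.14, 3.14].

## Interface

Orientations are given as a unit quaternion [x, y, z, w].
In Python, from bench import read_state, camera, camera_params, close_job, tip_extent gives the robot as it stands. The module is installed in compiled form; this text tells all that it offers.
- The arm moves only by the tool send_rows, never from a script. Its argument "steps" is a list of rows, each a list of 7 numbers: the turn, a rotation vector about the tool's x, y, z in degrees, then the shift along the tool's x, y, z in m, then the gripper's target within -1 to 1 (shut at 1, half-way at 0, fully open at -1). In form: [[ax, ay, az, x, y, z, jaw], ...]. A call has exactly 10 rows; each row shifts and turns the pose as measured when the row begins, along the tool's axes as they then stand; what a row does not reach is not made up. A row lasts 1/10 s, in which the tool goes at most 50 mm and 8.59 degrees, less where a joint would pass 70% of its speed; a pose out of reach is approached as far as the arm can. A call with a gripper value outside its range is refused whole. The fingers move at their own pace and stop on an object; "force" is the grip in N (left out, the last holds). Time passes only in rows, so rows that do not move let the fingers close, or fill a call up. It gives the time, the measured TCP pose, the force and the opening at its end, in the units of the state.
- read_state(): the state, without advancing time (a new reading comes with each control period).
- camera(name): name is "side" or "top"; returns (picture, depth): 384x512x3 uint8, blue, green, red; 384x512 float32, m along the optical axis (not along the pixel's ray), 0 where there is no reading.
- camera_params(name): a dict with "camera_matrix" (3x3 intrinsics, pixels), "world_from_camera" (4x4, takes a point from camera to world coordinates). Camera axes: x right, y down, z forward; pixel columns grow to the right and rows downward; lengths in m; the calibration is good to about 2 mm. A picture is of the moment at which its call begins. camera_params takes no time and is no camera call.
- close_job(): hands the job in, once; it reports no verdict.
The state is a dict: "time": time; "joint_positions": joint angles; "joint_vel": joint speeds; "joint_torque": joint torques, N m; "ee_pos": TCP position; "eef_rot": TCP orientation; "ft_force": force on the tool from outside, world axes, zero at the start; "torque": the same for the moment, N m; "width": finger opening in m.
Only numpy, scipy, OpenCV 4.12 (cv2) and the standard library are available. Lean on these libraries where they do the work, as an engineer would, in place of code of your own. Each camera call takes 0.05 s, during which the arm holds its last target.

## Working session

There is one attempt and no reset: what is moved stays moved. The work goes in short steps, Python scripts to look and compute and a tool call to move; the robot and the scene stay as the last step left them, time stands still between calls to the robot, and variables do not carry over. Pictures are saved under pics/ and viewed, and the job is handed in when it is done.

Besides the shell and the picture viewer there is one more tool, called after ">>>" as a command line: name --pt "numbers of a row" for each row, then --argument value for the rest. send_rows: Moves the arm, as the interface text tells. Its arguments: {"type":"object","properties":{"steps":{"type":"array"},"force":{"type":"number"}},"required":["steps"]}

```bash
mkdir -p pics; python3 - <<'E'
from bench import *
import cv2,numpy as np
print(read_state()); print(tip_extent if not callable(tip_extent) else tip_extent())
for n in("side","top"):
    p,d=camera(n); cv2.imwrite(f"pics/{n}0.png",p); np.save(f"pics/{n}0.npy",d)
    c=camera_params(n); print(n,c)
E
```

```text
{'time': 0.0, 'joint_positions': array([-1.3276066 ,  0.33288849, -0.06468534,  1.46097908,  0.02162009,
        1.34990356, -0.08847317]), 'joint_vel': array([ 3.13887432e-04, -1.20114760e-04,  4.37768525e-04,  1.88664485e-03,
        1.28906368e-03, -1.04173740e-03,  2.63280170e-05]), 'joint_torque': array([-3.98709371e-04, -6.23263121e+01,  2.42995564e-02, -3.89899850e+01,
       -6.14530127e-02,  3.98215838e-02,  1.16122183e-04]), 'ee_pos': array([0.16408997, 0.60267956, 0.23872549]), 'eef_rot': array([ 1.32484584e-01,  9.91184789e-01, -7.39443970e-04, -5.12187003e-05]), 'ft_force': array([-0.19671567,  0.39612901,  0.78926835]), 'torque': array([ 0.01189977, -0.07443732, -0.05494944]), 'width': 0.0868222013449989}
0.017
side {'camera_matrix': array([[462.67746775,   0.        , 250.07275718],
       [  0.        , 462.67746775, 189.58044236],
       [  0.        ,   0.        ,   1.        ]]), 'world_from_camera': array([[ 0.91539469,  0.3816366 , -0.12808618,  0.75922469],
       [ 0.40245316, -0.87484134,  0.26959987, -0.51545526],
       [-0.00916591, -0.29833897, -0.95441597,  1.38361348],
       [ 0.        ,  0.        ,  0.        ,  1.        ]])}
top {'camera_matrix': array([[440.96061738,   0.        , 257.99465188],
       [  0.        , 440.96061738, 188.28723744],
       [  0.        ,   0.        ,   1.        ]]), 'world_from_camera': array([[-0.01683832, -0.99614362,  0.08610663,  0.44738347],
       [-0.9998384 ,  0.01731771,  0.00482348, -0.12128349],
       [-0.00629604, -0.0860115 , -0.99627425,  1.28482287],
       [ 0.        ,  0.        ,  0.        ,  1.        ]])}
```

View pics/side0.png

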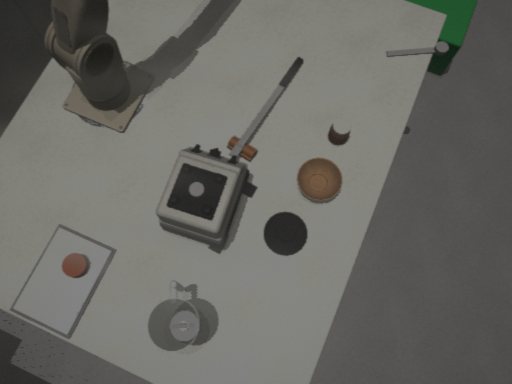

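View pics/top0.png

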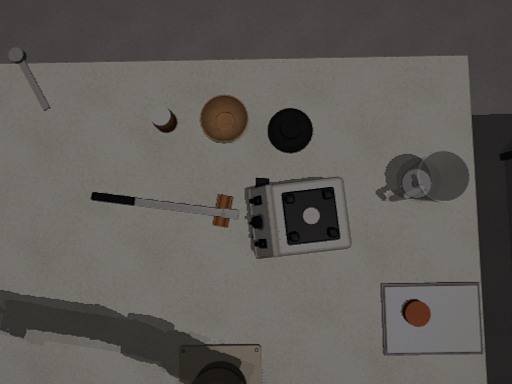

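```bash
python3 - <<'E'
import cv2
t=cv2.imread("pics/top0.png");s=cv2.imread("pics/side0.png")
import numpy as np
f=lambda i:np.clip((i/255.)**.6*255*1.2,0,255).astype('uint8')
cv2.imwrite("pics/t1.png",cv2.resize(f(t[165:275,210:360]),None,fx=5,fy=5,interpolation=cv2.INTER_CUBIC))
cv2.imwrite("pics/s1.png",cv2.resize(f(s[125:255,145:275]),None,fx=4.5,fy=4.5,interpolation=cv2.INTER_CUBIC))
E
```

```text
(no output)
```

View pics/t1.png

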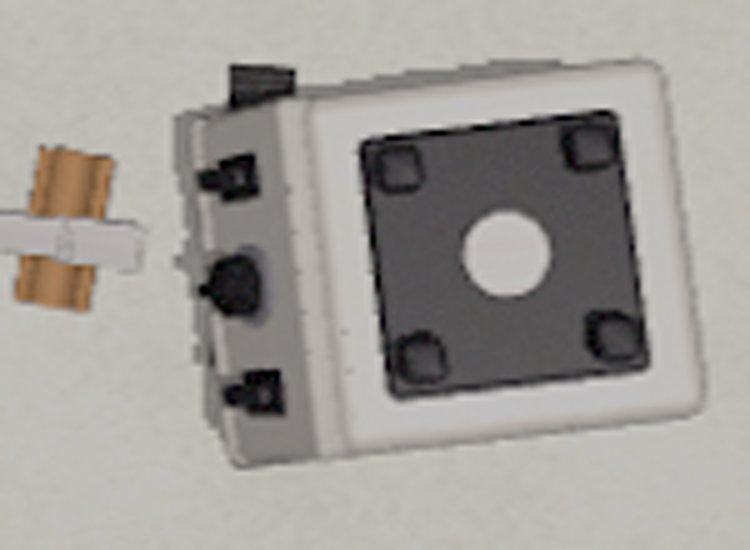

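View pics/s1.png

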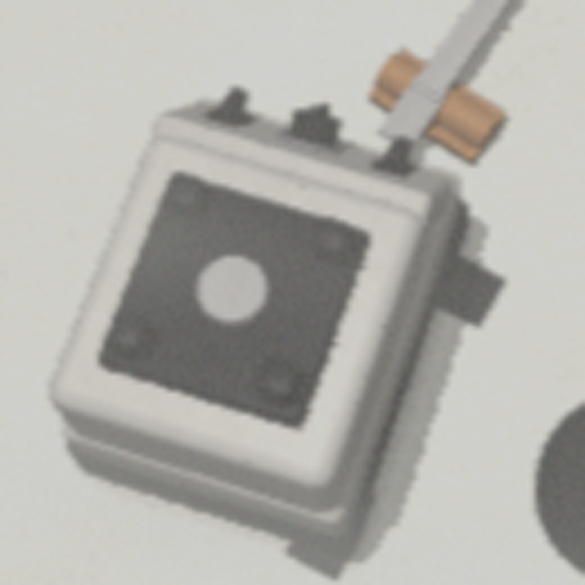

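```bash
cat >h.py <<'E'
import numpy as np,cv2
from bench import *
def cloud(n,d):
    c=camera_params(n);K=c["camera_matrix"];T=c["world_from_camera"]
    v,u=np.mgrid[0:384,0:512]
    P=np.stack([(u-K[0,2])/K[0,0]*d,(v-K[1,2])/K[1,1]*d,d],-1)
    return P@T[:3,:3].T+T[:3,3]
def ray(n,u,v,z):
    c=camera_params(n);K=c["camera_matrix"];T=c["world_from_camera"]
    r=T[:3,:3]@np.array([(u-K[0,2])/K[0,0],(v-K[1,2])/K[1,1],1]);o=T[:3,3]
    return o+r*(z-o[2])/r[2]
def proj(n,p):
    c=camera_params(n);K=c["camera_matrix"];T=c["world_from_camera"]
    q=K@(T[:3,:3].T@(np.asarray(p)-T[:3,3]));return q[:2]/q[2]
E
python3 - <<'E'
from h import *
np.set_printoptions(precision=4,suppress=True)
for n in("top","side"):
    d=np.load(f"pics/{n}0.npy");P=cloud(n,d);p=cv2.imread(f"pics/{n}0.png")
    g=P[d>0];f=np.abs(g[:,2])<.015
    print(n,"table z med/std",np.median(g[f,2]),g[f,2].std())
    if n=="top":
        sub=P[165:275,210:360].reshape(-1,3)
    else: sub=P[125:255,145:275].reshape(-1,3)
    h,e=np.histogram(sub[:,2],np.arange(-.01,.26,.01));print(list(zip(np.round(e[:-1],3),h)))
    np.save(f"pics/{n}_sub.npy",sub)
    # block
    hsv=cv2.cvtColor(p,cv2.COLOR_BGR2HSV)
    m=(hsv[...,0]>5)&(hsv[...,0]<20)&(hsv[...,1]>100)
    nl,lab,st,ce=cv2.connectedComponentsWithStats(m.astype('uint8'))
    for i in range(1,nl):
        if st[i,4]>30:
            q=P[lab==i];print("orange",ce[i],st[i],np.median(q,0),q[:,2].max())
E
```

```text
top table z med/std 0.000740715997769259 0.0036169367132281864
[(np.float64(-0.01), np.int64(3771)), (np.float64(0.0), np.int64(5108)), (np.float64(0.01), np.int64(139)), (np.float64(0.02), np.int64(152)), (np.float64(0.03), np.int64(249)), (np.float64(0.04), np.int64(64)), (np.float64(0.05), np.int64(0)), (np.float64(0.06), np.int64(6)), (np.float64(0.07), np.int64(6)), (np.float64(0.08), np.int64(0)), (np.float64(0.09), np.int64(0)), (np.float64(0.1), np.int64(4)), (np.float64(0.11), np.int64(129)), (np.float64(0.12), np.int64(93)), (np.float64(0.13), np.int64(80)), (np.float64(0.14), np.int64(93)), (np.float64(0.15), np.int64(124)), (np.float64(0.16), np.int64(224)), (np.float64(0.17), np.int64(301)), (np.float64(0.18), np.int64(265)), (np.float64(0.19), np.int64(2198)), (np.float64(0.2), np.int64(1770)), (np.float64(0.21), np.int64(1134)), (np.float64(0.22), np.int64(219)), (np.float64(0.23), np.int64(307)), (np.float64(0.24), np.int64(7))]
orange [223.7191 118.0906] [ 200   95   48   47 1766] [ 0.7651 -0.0183  0.0199] 1.2848228650598335
orange [168.7677 124.4194] [154 111  23  2
[... 980 characters left out ...]
(124)), (np.float64(0.16), np.int64(181)), (np.float64(0.17), np.int64(241)), (np.float64(0.18), np.int64(217)), (np.float64(0.19), np.int64(1695)), (np.float64(0.2), np.int64(1335)), (np.float64(0.21), np.int64(1002)), (np.float64(0.22), np.int64(208)), (np.float64(0.23), np.int64(235)), (np.float64(0.24), np.int64(13))]
orange [232.4375 142.0312] [228 137  11  12  64] [ 0.4617 -0.0098  0.0274] 1.3836134833278313
orange [247.8741 151.7343] [240 144  16  16 143] [ 0.5202 -0.0205  0.0251] 0.03762582690910854
orange [318.9913 179.1273] [301 161  37  36 919] [ 0.7591 -0.0107  0.0126] 1.3836134833278313
orange [ 71.8079 268.6114] [ 63 260  21  17 229] [ 0.2029 -0.5614  0.0405] 1.3836134833278313
```

```bash
python3 - <<'E'
from h import *
S=np.full((600,600,3),255,'uint8')
# px: u = (0.05 - y)*1500 ; v=(0.65-x)*1500
for n,k in(("top",0),("side",1)):
    q=np.load(f"pics/{n}_sub.npy")
    for x,y,z in q[q[:,2]>.014]:
        u=int((.05-y)*1500);v=int((.68-x)*1500)
        if 0<=u<600 and 0<=v<600:
            c=cv2.applyColorMap(np.uint8([[min(255,z/.24*255)]]),cv2.COLORMAP_JET)[0,0].tolist()
            (cv2.circle if k else cv2.circle)(S,(u,v),3 if k else 2,c,1 if k else -1)
cv2.imwrite("pics/occ.png",S)
E
```

```text
(no output)
```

View pics/occ.png

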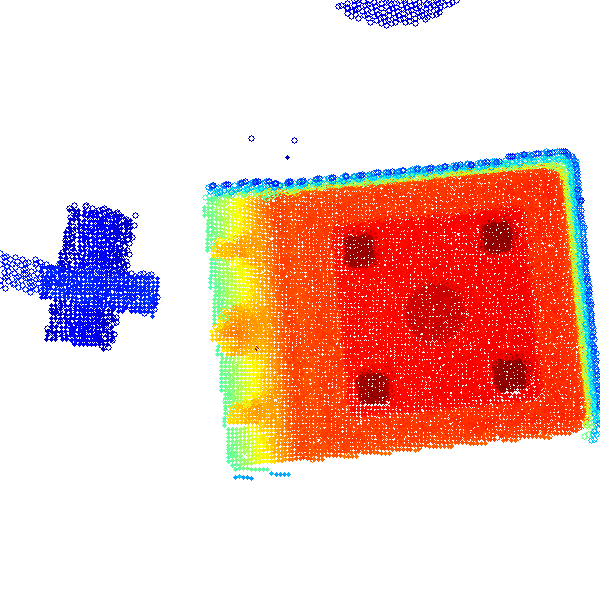

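```bash
python3 - <<'E'
from h import *
from scipy.optimize import least_squares
q=np.load("pics/side_sub.npy")
q=q[(q[:,2]>.028)&(q[:,2]<.075)]
xm,ym=.68-300/1500,.05-400/1500
r=q[(q[:,0]>.5)&(q[:,1]<-.10)&(q[:,1]>-.325)&(q[:,0]<.6)]
# right face: x = a+b*y
for it in range(3):
    b,a=np.polyfit(r[:,1],r[:,0],1); e=r[:,0]-a-b*r[:,1]; print("right",len(r),a,b,e.std()); r=r[np.abs(e)<2*e.std()]
yawR=np.arctan2(-b,-1) if 0 else np.arctan2(b*-1,-1)
print("x-axis yaw from right face",np.arctan2(-b,-1.0), "rel to -90deg:",np.arctan(b)*-1)
k=q[(q[:,1]<-.328)&(q[:,0]<.565)&(q[:,0]>.42)]
for it in range(3):
    d,c=np.polyfit(k[:,0],k[:,1],1); e=k[:,1]-c-d*k[:,0]; print("rear",len(k),c,d,e.std()); k=k[np.abs(e)<2*e.std()]
# edge: dx machine axis
E
python3 - <<'E'
import cv2,numpy as np
t=cv2.imread("pics/top0.png");s=cv2.imread("pics/side0.png")
f=lambda i:np.clip((i/255.)**.6*255*1.2,0,255).astype('uint8')
A=cv2.resize(f(t[172:197,247:282]),None,fx=16,fy=16,interpolation=cv2.INTER_CUBIC)
B=cv2.resize(f(s[170:205,230:265]),None,fx=16,fy=16,interpolation=cv2.INTER_CUBIC)
C=cv2.resize(f(s[228:258,195:235]),None,fx=12,fy=12,interpolation=cv2.INTER_CUBIC)
cv2.imwrite("pics/zA.png",A);cv2.imwrite("pics/zB.png",B);cv2.imwrite("pics/zC.png",C)
E
```

```text
right 192 0.5440272234700763 -0.10115038837440052 0.0016009688117250534
right 188 0.5440082293617592 -0.10159464917125174 0.0015402287166333087
right 185 0.5438671989684716 -0.10237095214703096 0.001499474472466274
x-axis yaw from right face 3.0395770789699967 rel to -90deg: 0.10201557461979656
rear 137 -0.38952785447535765 0.09825160256363522 0.0011648670369661654
rear 128 -0.3904054501380157 0.09960123038327037 0.0008603681487168366
rear 121 -0.39025517679337346 0.09910790092184515 0.0007142276592040368
```

View pics/zA.png

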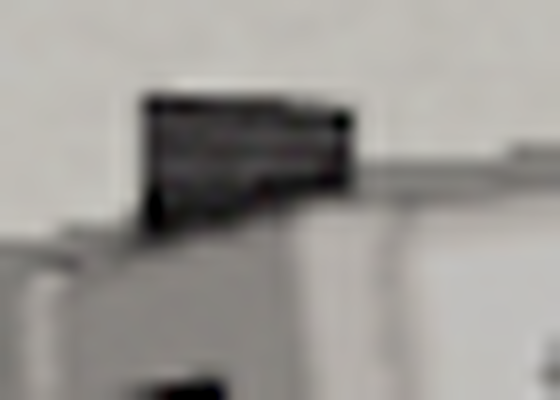

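View pics/zB.png

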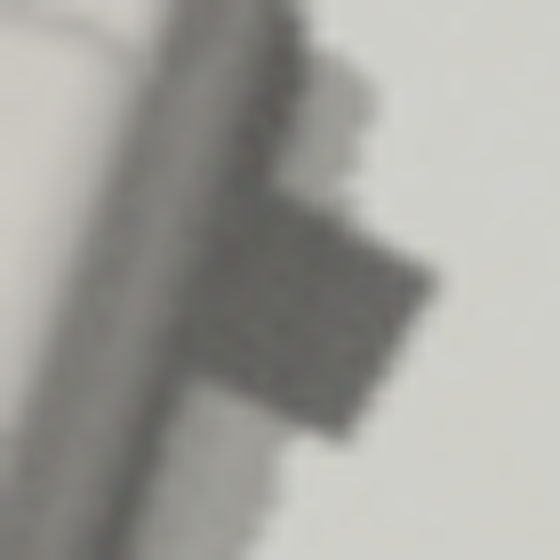

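View pics/zC.png

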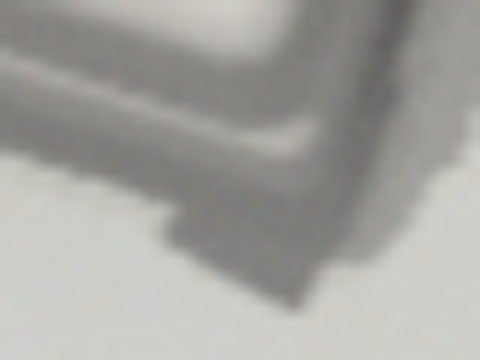

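```bash
python3 - <<'E'
from h import *
np.set_printoptions(precision=4,suppress=True)
pts=[("top",255.75,177.4,-120,88),("top",268.5,178.5,-80,88),("side",257,187,-120,88),("side",251.4,197.,-80,88),("side",219.5,253.2,120,88),("side",208.25,246.8,120,48)]
W=[];L=[]
for n,u,v,a,b in pts:
    w=ray(n,u,v,.005);W.append(w[:2]);L.append((a/1e3,b/1e3));print(n,a,b,w)
W=np.array(W);L=np.array(L)
def fit(i):
    lc=L[i].mean(0);wc=W[i].mean(0);H=(L[i]-lc).T@(W[i]-wc)
    th=np.arctan2(H[0,1]-H[1,0],H[0,0]+H[1,1]);R=np.array([[np.cos(th),-np.sin(th)],[np.sin(th),np.cos(th)]])
    t=wc-R@lc;return th,t,W[i]-L[i]@R.T-t
for i in([2,3,4,5],[0,1,2,3,4,5]):
    th,t,e=fit(np.array(i));print("pads yaw",th,th+np.pi/2,"origin",t,"res mm",e*1e3)
th0=th
# machine
b=-.1015; d=.0991
yaw=-np.pi/2+ (np.arctan(-b)+np.arctan(d))/2
xh=np.array([np.cos(yaw),np.sin(yaw)]);yh=np.array([-xh[1],xh[0]])
pr=np.array([.54395-.1020*-.21,-.21]); pk=np.array([.5,-.39026+.0992*.5])
o=xh*(pk@xh-.125)+yh*(pr@yh-.095)
print("machine yaw",yaw,"origin",o,"rel",yaw-th0)
for nm,l in dict(edge=(-.125,0),foot_fr=(-.1,.068),foot_fl=(-.1,-.068),piv=(.12,0),rr=(.1,.068),rl=(.1,-.068)).items():
    c,s=np.cos(th0),np.sin(th0); 
    print(nm,o+l[0]*xh+l[1]*yh,"pad",t+np.array([[c,-s],[s,c]])@l)
# bar
p=cv2.imread("pics/top0.png");hsv=cv2.cvtColor(p,cv2.COLOR_BGR2HSV)
dd=np.load("pics/top0.npy")
m=np.zeros((384,512),'uint8');m[185:210,85:150]=1
mm=m&(hsv[...,2]<60);n_,lab,st,ce=cv2.connectedComponentsWithStats(mm);i=1+st[1:,4].argmax();print("handle",ce[i],st[i])
vv,uu=np.nonzero(lab==i);r=cv2.minAreaRect(np.stack([uu,vv],1).astype('float32'));print(r)
for q in cv2.boxPoints(r): print(q,ray("top",*q,.02))
print("gripcentre",ray("top",*ce[i],.020), np.median(cloud("top",dd)[lab==i],0))
E
```

```text
top -120 88 [ 0.59   -0.1091  0.005 ]
top -80 88 [ 0.5861 -0.1462  0.005 ]
side -120 88 [ 0.5907 -0.1096  0.005 ]
side -80 88 [ 0.5877 -0.1465  0.005 ]
side 120 88 [ 0.5706 -0.3454  0.005 ]
side 120 48 [ 0.5315 -0.3414  0.005 ]
pads yaw -1.6556002085339396 -0.08480388173904307 origin [ 0.4932 -0.2192] res mm [[-0.4288 -2.5773]
 [ 0.0042  0.4219]
 [-0.138   0.7869]
 [ 0.5626  1.3686]]
pads yaw -1.6531881800615662 -0.08239185326666965 origin [ 0.4928 -0.2196] res mm [[-0.4156 -1.8323]
 [-1.0048  0.8797]
 [ 0.2368 -2.3894]
 [ 0.5736  0.6178]
 [-0.0493  1.0231]
 [ 0.6594  1.701 ]]
machine yaw -1.4708307950009765 origin [ 0.4707 -0.218 ] rel 0.18235738506058974
edge [ 0.4582 -0.0936] pad [ 0.5031 -0.095 ]
foot_fr [ 0.5284 -0.1117] pad [ 0.5688 -0.1255]
foot_fl [ 0.3931 -0.1253] pad [ 0.4333 -0.1143]
piv [ 0.4827 -0.3374] pad [ 0.483  -0.3392]
rr [ 0.5483 -0.3107] pad [ 0.5524 -0.3248]
rl [ 0.413  -0.3243] pad [ 0.4168 -0.3137]
handle [112.8213 198.2107] [ 91 192  45  14 375]
((112.79119873046875, 198.1182098388672), (43.766197204589844, 8.798027992248535), 7.352379322052002)
[ 90.5251 199.6806] [0.5322 0.3676 0.02  ]
[ 91.651 190.955] [0.5573 0.3647 0.02  ]
[135.0573 196.5558] [0.539  0.2392 0.02  ]
[133.9314 205.2815] [0.5139 0.2423 0.02  ]
gripcentre [0.5353 0.3033 0.02  ] [0.5349 0.302  0.0243]
```

>>> send_rows --pt "0 0 8.3 0 0 0 -1" --pt "0 0 8.3 0 0 0 -1" --pt "0 0 8.3 0 0 0 -1" --pt "0 0 8.3 0 0 0 -1" --pt "0 0 8.3 0 0 0 -1" --pt "0 0 8.3 0 0 0 -1" --pt "0 0 8.3 0 0 0 -1" --pt "0 0 8.3 0 0 0 -1" --pt "0 0 8.3 0 0 0 -1" --pt "0 0 8.3 0 0 0 -1"

```text
time: 1.1
ee_pos: [0.1636, 0.6003, 0.2337]
eef_rot: [0.771, 0.636, -0.004, 0.003]
ft_force: [0.4, -0.2, 0.1]
width: 0.0874
```

>>> send_rows --pt "0 0 0 -0.02 0.034 0 -1" --pt "0 0 0 -0.02 0.034 0 -1" --pt "0 0 0 -0.02 0.034 0 -1" --pt "0 0 0 -0.02 0.034 0 -1" --pt "0 0 0 -0.02 0.034 0 -1" --pt "0 0 0 -0.02 0.034 0 -1" --pt "0 0 0 -0.02 0.034 0 -1" --pt "0 0 0 -0.02 0.034 0 -1" --pt "0 0 0 -0.02 0.034 0 -1" --pt "0 0 0 -0.02 0.034 0 -1"

```text
time: 2.1
ee_pos: [0.4615, 0.3313, 0.2311]
eef_rot: [0.77, 0.638, -0.008, 0.003]
ft_force: [0.4, 0.9, -0.1]
width: 0.087
```

>>> send_rows --pt "0 0 -2.4 0 0 0 -1" --pt "0 0 0 -0.005 0.02 0.02 -1" --pt "0 0 0 -0.005 0.02 0.02 -1" --pt "0 0 0 -0.005 0.02 0.02 -1" --pt "0 0 0 -0.005 0.02 0.02 -1" --pt "0 0 0 0 0 0.02 -1" --pt "0 0 0 0 0 0.02 -1" --pt "0 0 0 0 0 0.02 -1" --pt "0 0 0 0 0 0 -1" --pt "0 0 0 0 0 0 -1"

```text
time: 3.1
ee_pos: [0.5439, 0.2873, 0.0839]
eef_rot: [0.759, 0.651, -0.01, 0.004]
ft_force: [0.2, 0.1, 0.3]
width: 0.0873
```

```bash
cat >>h.py <<'E'
from scipy.spatial.transform import Rotation as Ro
def goal(p):
    s=read_state();R=Ro.from_quat(s["eef_rot"]).as_matrix()
    print("ee",s["ee_pos"].round(4),"toolx ang",np.degrees(np.arctan2(R[1,0],R[0,0])).round(2),"toolx z",R[2,0].round(3),"z axis",R[:,2].round(3),"delta tool",(R.T@(np.array(p)-s["ee_pos"])).round(4),"F",s["ft_force"].round(1),"M",s["torque"].round(2),"t",round(s["time"],2),"w",s["width"].round(4))
E
python3 -c "
from h import *
goal([.535,.302,.021]);print(read_state()['joint_positions'].round(2))"
```

```text
Traceback (most recent call last):
  File "h.py", line 18, in goal
    print("ee",s["ee_pos"].round(4),"toolx ang",np.degrees(np.arctan2(R[1,0],R[0,0])).round(2),"toolx z",R[2,0].round(3),"z axis",R[:,2].round(3),"delta tool",(R.T@(np.array(p)-s["ee_pos"])).round(4),"F",s["ft_force"].round(1),"M",s["torque"].round(2),"t",round(s["time"],2),"w",s["width"].round(4))
                                                                                                                                                                                                                                                                                       ^^^^^^^^^^^^^^^^
AttributeError: 'float' object has no attribute 'round'
```

```bash
sed -i 's/s\["width"\].round(4)/round(s["width"],4)/' h.py; python3 -c "
from h import *
goal([.535,.302,.021]);print(read_state()['joint_positions'].round(2))"
```

```text
ee [0.5439 0.2873 0.0839] toolx ang 81.17 toolx z -0.021 z axis [-0.009 -0.02  -1.   ] delta tool [ 0.0145 -0.0107  0.0627] F [0.2 0.1 0.3] M [-0.1   0.02  0.01] t 3.1 w 0.0873
[-0.87  0.47  0.39  1.66 -0.18  1.07 -0.58]
```

>>> send_rows --pt "0 0 0 0.014 -0.011 0 -1" --pt "0 0 0 0 0 0.02 -1" --pt "0 0 0 0 0 0.02 -1" --pt "0 0 0 0 0 0.01 -1" --pt "0 0 0 0 0 0.005 -1" --pt "0 0 0 0 0 0 -1" --pt "0 0 0 0 0 0 -1" --pt "0 0 0 0 0 0 -1" --pt "0 0 0 0 0 0 -1" --pt "0 0 0 0 0 0 -1"

```text
time: 4.1
ee_pos: [0.5391, 0.3056, 0.0372]
eef_rot: [0.759, 0.651, -0.004, 0.005]
ft_force: [-0.6, 0.8, -0.9]
width: 0.087
```

```bash
python3 -c "
from h import *
goal([.535,.302,.021]);
p,d=camera('top');cv2.imwrite('pics/t2.png',cv2.resize(p[160:280,80:260],None,fx=4,fy=4))"
```

```text
ee [0.5391 0.3056 0.0372] toolx ang 81.19 toolx z -0.011 z axis [ 0.001 -0.012 -1.   ] delta tool [-0.004  -0.0035  0.0162] F [-0.6  0.8 -0.9] M [-0.09  0.08 -0.01] t 4.1 w 0.087
```

View pics/t2.png

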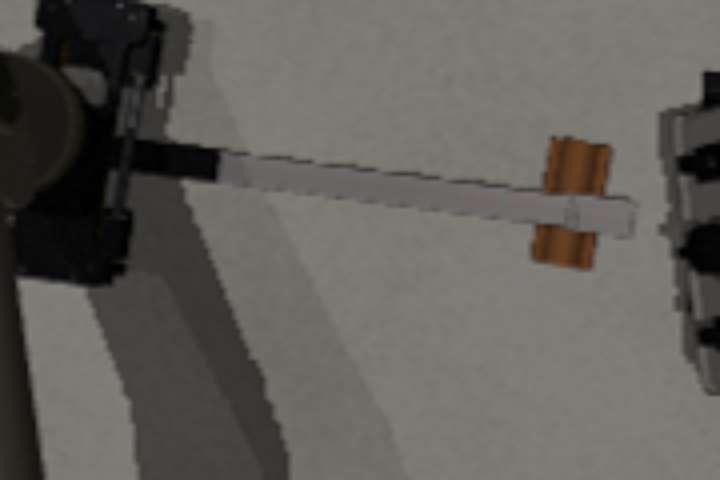

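>>> send_rows --pt "0 0 0 -0.003 -0.003 0.008 -1" --pt "0 0 0 0 0 0.007 -1" --pt "0 0 0 0 0 0.001 -1" --pt "0 0 0 0 0 0 0" --pt "0 0 0 0 0 0 1" --pt "0 0 0 0 0 0 1" --pt "0 0 0 0 0 0 1" --pt "0 0 0 0 0 0 1" --pt "0 0 0 0 0 0 1" --pt "0 0 0 0 0 0 1" --force 55

```text
time: 5.15
ee_pos: [0.5353, 0.3027, 0.0197]
eef_rot: [0.759, 0.651, -0.004, 0.005]
ft_force: [-0.4, 0.2, 1.2]
width: 0.0388
```

```bash
python3 -c "
from h import *
goal([.535,.302,.021])"
```

```text
ee [0.5353 0.3027 0.0197] toolx ang 81.18 toolx z -0.012 z axis [ 0.001 -0.012 -1.   ] delta tool [-0.0007 -0.0002 -0.0013] F [-0.4  0.2  1.2] M [-0.11  0.06 -0.03] t 5.15 w 0.0388
```

>>> send_rows --pt "0 0 0 0 0 0 1" --pt "0 0 0 0 0 0 1" --pt "0 0 0 0 0 0 1" --pt "0 1 0 0 0 -0.005 1" --pt "0 2 0 0 0 -0.011 1" --pt "0 2 0 0 0 -0.011 1" --pt "0 2 0 0 0 -0.011 1" --pt "0 2 0 0 0 -0.011 1" --pt "0 0 0 0 0 0 1" --pt "0 0 0 0 0 0 1"

```text
time: 6.15
ee_pos: [0.5357, 0.2989, 0.075]
eef_rot: [0.757, 0.648, 0.063, -0.051]
ft_force: [-0.2, 0.6, -2.5]
width: 0.0232
```

```bash
python3 -c "
from h import *
goal([.535,.302,.108])
p,d=camera('side');cv2.imwrite('pics/s3.png',cv2.resize(p[50:210,170:330],None,fx=3.7,fy=3.7))"
```

```text
ee [0.5357 0.2989 0.075 ] toolx ang 81.13 toolx z 0.162 z axis [ 0.03   0.159 -0.987] delta tool [ 0.0082 -0.001  -0.0321] F [-0.2  0.6 -2.5] M [-0.11  0.09  0.  ] t 6.15 w 0.0232
```

View pics/s3.png

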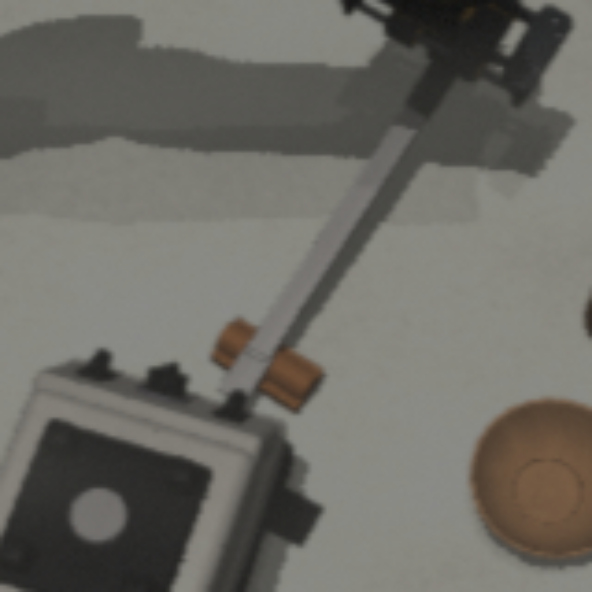

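```bash
cat >>h.py <<'E'
def bar(n,g=None,back=.06,front=.36,save=None,yaw=None):
    """fit the bar's top surface from depth; g=TCP"""
    p,d=camera(n);P=cloud(n,d).reshape(-1,3);s=read_state();R=Ro.from_quat(s["eef_rot"]).as_matrix()
    g=s["ee_pos"] if g is None else g
    f=-R[:2,0]/np.linalg.norm(R[:2,0])
    if yaw is not None:f=np.array([np.cos(yaw),np.sin(yaw)])
    l=np.array([-f[1],f[0]])
    for it in range(3):
        a=(P[:,:2]-g[:2])@f;b=(P[:,:2]-g[:2])@l
        m=(a>.09)&(a<.30)&(np.abs(b)<(.03 if it==0 else .016))&(P[:,2]>.012 if it==0 else True)
        if it==0:
            zl=np.polyfit(a[m],P[m,2],1)
        m&=np.abs(P[:,2]-np.polyval(zl,a))<.012
        zl=np.polyfit(a[m],P[m,2],1);bl=np.polyfit(a[m],b[m],1)
        f=f+l*bl[0];f/=np.linalg.norm(f);l=np.array([-f[1],f[0]]); g=np.array([*(g[:2]+l*0),g[2]])
    off=np.median(b[m]);m2=(a>.25)&(a<.45)&(np.abs(b-off)<.01)&(np.abs(P[:,2]-np.polyval(zl,a))<.008)
    print(n,"bar n",m.sum(),"yaw",np.degrees(np.arctan2(f[1],f[0])).round(2),"lat off",off.round(4),"slope",zl[0].round(4),"top z at grip",zl[1].round(4),"max a",np.percentile(a[m2],99).round(4))
    at=.365; q=g[:2]+f*at+l*off; print("   tip (a=.365) xy",q.round(4),"top z shank line",np.polyval(zl,at).round(4))
    return p,d,P
E
python3 -c "
from h import *
bar('top');bar('side')"
```

```text
top bar n 46 yaw -107.23 lat off 0.0017 slope -2.3544 top z at grip 0.6233 max a 0.2676
   tip (a=.365) xy [ 0.4291 -0.0501] top z shank line -0.2361
side bar n 52 yaw -102.08 lat off 0.0049 slope -2.3177 top z at grip 0.62 max a 0.2528
   tip (a=.365) xy [ 0.4638 -0.0588] top z shank line -0.2259
```

```bash
sed -i "s/(P\[:,2\]>.012 if it==0 else True)/(P[:,2]>.012)\&(P[:,2]<g[2]+.02)/" h.py
python3 -c "
from h import *
bar('top');bar('side')"
```

```text
top bar n 600 yaw -98.74 lat off 0.0003 slope -0.1085 top z at grip 0.0733 max a 0.3582
   tip (a=.365) xy [ 0.4801 -0.0617] top z shank line 0.0337
side bar n 454 yaw -98.6 lat off 0.0027 slope -0.1093 top z at grip 0.0734 max a 0.3587
   tip (a=.365) xy [ 0.4833 -0.0621] top z shank line 0.0335
```

>>> send_rows --pt "0 2 0 0.002 0 -0.011 1" --pt "0 2 0 0.002 0 -0.011 1" --pt "0 2 0 0.002 0 -0.011 1" --pt "0 0.5 0 0 0 -0.003 1" --pt "0 0 0 0 0 0 1" --pt "0 0 0 0 0 0 1" --pt "0 0 0 0 0 0 1" --pt "0 0 0 0 0 0 1" --pt "0 0 0 0 0 0 1" --pt "0 0 0 0 0 0 1"

```text
time: 7.4
ee_pos: [0.5334, 0.2972, 0.1097]
eef_rot: [0.751, 0.646, 0.105, -0.089]
ft_force: [0.3, -0.0, -2.3]
width: 0.0233
```

```bash
python3 -c "
from h import *
goal([.535,.302,.108])
bar('top');p,d,P=bar('side')
"
```

```text
ee [0.5334 0.2972 0.1097] toolx ang 81.36 toolx z 0.273 z axis [ 0.043  0.269 -0.962] delta tool [0.0043 0.0008 0.003 ] F [ 0.3 -0.  -2.3] M [-0.95  0.18  0.  ] t 7.4 w 0.0233
top bar n 628 yaw -98.48 lat off 0.0 slope -0.2225 top z at grip 0.1087 max a 0.351
   tip (a=.365) xy [ 0.4796 -0.0638] top z shank line 0.0275
side bar n 486 yaw -98.46 lat off 0.0026 slope -0.226 top z at grip 0.1091 max a 0.3499
   tip (a=.365) xy [ 0.4823 -0.0642] top z shank line 0.0266
```

>>> send_rows --pt "0 0 0 -0.007 0 -0.0006 1" --pt "0 0 0 -0.007 0 -0.0006 1" --pt "0 0 0 -0.007 0 -0.0006 1" --pt "0 0 0 -0.007 0 -0.0006 1" --pt "0 0 0 -0.007 0 -0.0006 1" --pt "0 0 0 -0.007 0 -0.0006 1" --pt "0 0 0 -0.007 0 -0.0006 1" --pt "0 0 0 -0.006 0 -0.0006 1" --pt "0 0 0 0 0 0 1" --pt "0 0 0 0 0 0 1"

```text
time: 8.5
ee_pos: [0.5248, 0.2383, 0.0988]
eef_rot: [0.752, 0.645, 0.106, -0.089]
ft_force: [-0.1, 1.0, -2.1]
width: 0.0236
```

```bash
python3 -c "
from h import *
goal([.5235,.2315,.0967])
bar('top');p,d,P=bar('side')
cv2.imwrite('pics/s4.png',cv2.resize(p[50:210,170:330],None,fx=3.7,fy=3.7))
"
```

```text
ee [0.5248 0.2383 0.0988] toolx ang 81.28 toolx z 0.274 z axis [ 0.044  0.27  -0.962] delta tool [-0.0072 -0.0003  0.0001] F [-0.1  1.  -2.1] M [-0.26  0.05  0.02] t 8.5 w 0.0236
top bar n 627 yaw -98.5 lat off -0.0002 slope -0.237 top z at grip 0.0986 max a 0.3302
   tip (a=.365) xy [ 0.4707 -0.1226] top z shank line 0.0121
side bar n 457 yaw -99.92 lat off 0.005 slope -0.2348 top z at grip 0.0981 max a 0.3042
   tip (a=.365) xy [ 0.4668 -0.122 ] top z shank line 0.0124
```

View pics/s4.png

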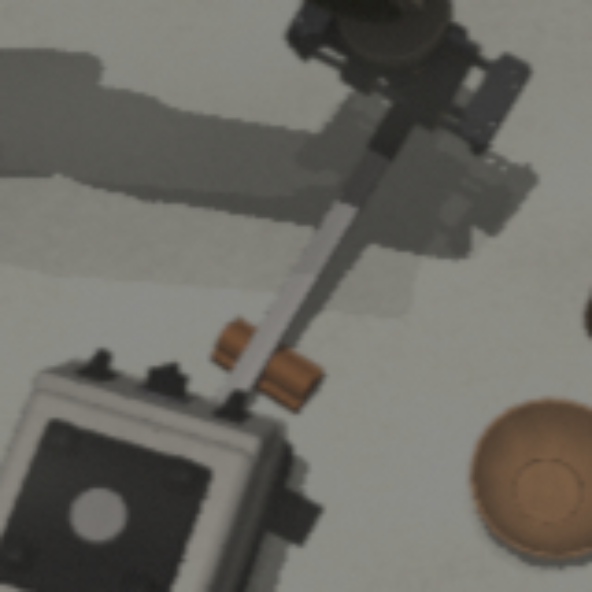

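```bash
cat >>h.py <<'E'
PADS=(-1.6532,np.array([.4928,-.2196]))
def mach(guess=(-1.4708,.4707,-.2180),P=None):
    if P is None:
        p,d=camera("side");P=cloud("side",d).reshape(-1,3)
    yaw,o=guess[0],np.array(guess[1:])
    for it in range(6):
        x=np.array([np.cos(yaw),np.sin(yaw)]);y=np.array([-x[1],x[0]])
        l=np.stack([(P[:,:2]-o)@x,(P[:,:2]-o)@y],1)
        w=.02 if it<2 else .005
        z=(P[:,2]>.032)&(P[:,2]<.075)
        r=z&(np.abs(l[:,1]-.095)<w)&(l[:,0]>-.06)&(l[:,0]<.105)   # bar shadows etc. out
        k=z&(np.abs(l[:,0]-.125)<w)&(l[:,1]>-.08)&(l[:,1]<.075)
        s1,c1=np.polyfit(l[r,0],l[r,1],1);s2,c2=np.polyfit(l[k,1],l[k,0],1)
        dy=(s1*r.sum()-s2*k.sum())/(r.sum()+k.sum())
        o=o+x*(c2-.125)+y*(c1-.095);yaw+=dy
    t=(np.abs(l[:,0])<.125)&(np.abs(l[:,1])<.08)&(P[:,2]>.185)&(P[:,2]<.206)&(l[:,0]>-.06)
    A=np.c_[l[t],np.ones(t.sum())];cf=np.linalg.lstsq(A,P[t,2],rcond=None)[0]
    for _ in range(3):
        e=P[t,2]-A@cf;g=np.abs(e)<.008;cf=np.linalg.lstsq(A[g],P[t,2][g],rcond=None)[0]
    pc,ps=np.cos(PADS[0]),np.sin(PADS[0]);dl=np.array([[pc,ps],[-ps,pc]])@(o-PADS[1])
    print("mach yaw",yaw.round(4),"o",o.round(4),"rel yaw",(yaw-PADS[0]).round(4),"rel xy",dl.round(4),"n",r.sum(),k.sum(),"slopes",s1.round(4),s2.round(4),"| top plane",cf.round(4),t.sum(),g.sum())
    th=yaw-PADS[0]
    print(" foot-pad mm:",{n:[round(1e3*v,1) for v in (dl+np.array([[np.cos(th),-np.sin(th)],[np.sin(th),np.cos(th)]])@f-f)] for n,f in dict(fl=(-.1,-.068),fr=(-.1,.068),rl=(.1,-.068),rr=(.1,.068)).items()})
    return yaw,o,cf
E
python3 -c "
from h import *
d=np.load('pics/side0.npy');mach(P=cloud('side',d).reshape(-1,3));mach()
h,e=np.histogram(cloud('side',d)[...,2],np.arange(.18,.24,.003));print(h)
"
```

```text
mach yaw -1.4676 o [ 0.47   -0.2178] rel yaw 0.1856 rel xy [ 0.0001 -0.0229] n 130 143 slopes 0.0057 0.0057 | top plane [ 0.016  -0.0017  0.1985] 1645 1586
 foot-pad mm: {'fl': [np.float64(14.3), np.float64(-40.2)], 'fr': [np.float64(-10.8), np.float64(-42.5)], 'rl': [np.float64(10.9), np.float64(-3.3)], 'rr': [np.float64(-14.2), np.float64(-5.6)]}
mach yaw -1.4663 o [ 0.4699 -0.2176] rel yaw 0.1869 rel xy [-0.0001 -0.023 ] n 135 156 slopes 0.0043 0.0037 | top plane [ 0.0197 -0.001   0.1984] 1650 1585
 foot-pad mm: {'fl': [np.float64(14.3), np.float64(-40.4)], 'fr': [np.float64(-11.0), np.float64(-42.7)], 'rl': [np.float64(10.8), np.float64(-3.2)], 'rr': [np.float64(-14.5), np.float64(-5.6)]}
[119 137 210 287 508 780 811 510 272 610 730 270  74 114 128  60  65 111
 126]
```

>>> send_rows --pt "0 0 0 -0.004 0 -0.001 1" --pt "0 0 0 -0.004 0 -0.001 1" --pt "0 0 0 0 0 0 1" --pt "0 -1 0 0 0 0.0045 1" --pt "0 -1 0 0 0 0.0045 1" --pt "0 0 0 0 0 0 1" --pt "0 0 0 0 0 0 1" --pt "0 0 0 0 0 0 1" --pt "0 0 0 0 0 0 1" --pt "0 0 0 0 0 0 1"

```text
time: 9.65
ee_pos: [0.5234, 0.2332, 0.0885]
eef_rot: [0.753, 0.647, 0.091, -0.077]
ft_force: [-0.1, -0.4, -2.6]
width: 0.0235
```

```bash
python3 -c "
from h import *
goal([.5235,.2315,.0967])
bar('top');mach()
"
```

```text
ee [0.5234 0.2332 0.0885] toolx ang 81.39 toolx z 0.236 z axis [ 0.037  0.233 -0.972] delta tool [ 0.0003  0.0004 -0.0084] F [-0.1 -0.4 -2.6] M [-0.35  0.08  0.04] t 9.65 w 0.0235
top bar n 619 yaw -98.56 lat off 0.0 slope -0.1963 top z at grip 0.0877 max a 0.3254
   tip (a=.365) xy [ 0.4691 -0.1278] top z shank line 0.016
mach yaw -1.4678 o [ 0.47   -0.2176] rel yaw 0.1854 rel xy [-0.0001 -0.0229] n 129 156 slopes 0.0066 0.0054 | top plane [ 0.0164 -0.0003  0.1984] 1641 1582
 foot-pad mm: {'fl': [np.float64(14.2), np.float64(-40.1)], 'fr': [np.float64(-10.9), np.float64(-42.5)], 'rl': [np.float64(10.7), np.float64(-3.3)], 'rr': [np.float64(-14.3), np.float64(-5.6)]}
```

```bash
python3 - <<'E'
s=open('h.py').read()
a=s.index("    t=(np.abs(l[:,0])<.125)");b=s.index("    pc,ps=")
s=s[:a]+'''    t=(l[:,0]>-.05)&(l[:,0]<.1)&(np.abs(l[:,1])<.08)&(np.maximum(np.abs(l[:,0]-.023),np.abs(l[:,1]))>.071)&(P[:,2]>.175)&(P[:,2]<.225)
    A=np.c_[l[t],np.ones(t.sum())];cf=np.linalg.lstsq(A,P[t,2],rcond=None)[0];g=t
'''+s[b:]
open('h.py','w').write(s)
E
python3 -c "
from h import *
d=np.load('pics/side0.npy');mach(P=cloud('side',d).reshape(-1,3));mach();mach()
"
```

```text
mach yaw -1.4676 o [ 0.47   -0.2178] rel yaw 0.1856 rel xy [ 0.0001 -0.0229] n 130 143 slopes 0.0057 0.0057 | top plane [ 0.0347 -0.0033  0.1979] 505 505
 foot-pad mm: {'fl': [np.float64(14.3), np.float64(-40.2)], 'fr': [np.float64(-10.8), np.float64(-42.5)], 'rl': [np.float64(10.9), np.float64(-3.3)], 'rr': [np.float64(-14.2), np.float64(-5.6)]}
mach yaw -1.4642 o [ 0.4699 -0.2178] rel yaw 0.189 rel xy [ 0.0001 -0.0229] n 131 148 slopes 0.0041 0.0036 | top plane [0.03   0.0009 0.1981] 499 499
 foot-pad mm: {'fl': [np.float64(14.6), np.float64(-40.5)], 'fr': [np.float64(-10.9), np.float64(-42.9)], 'rl': [np.float64(11.0), np.float64(-2.9)], 'rr': [np.float64(-14.5), np.float64(-5.4)]}
mach yaw -1.4673 o [ 0.47   -0.2177] rel yaw 0.1859 rel xy [-0.     -0.0229] n 128 150 slopes 0.0059 0.005 | top plane [0.0301 0.0007 0.198 ] 496 496
 foot-pad mm: {'fl': [np.float64(14.3), np.float64(-40.2)], 'fr': [np.float64(-10.9), np.float64(-42.5)], 'rl': [np.float64(10.8), np.float64(-3.2)], 'rr': [np.float64(-14.3), np.float64(-5.6)]}
```

>>> send_rows --pt "0 -1 0 0 0 0.0045 1" --pt "0 -1 0 0 0 0.0045 1" --pt "0 -1 0 0 0 0.0045 1" --pt "0 -1 0 0 0 0.0045 1" --pt "0 0 0 0 0 0 1" --pt "0 0 0 0 0 0 1" --pt "0 0 0 0 0 0 1" --pt "0 0 0 0 0 0 1" --pt "0 0 0 0 0 0 1" --pt "0 0 0 0 0 0 1"

```text
time: 10.85
ee_pos: [0.5253, 0.2363, 0.0709]
eef_rot: [0.757, 0.649, 0.06, -0.051]
ft_force: [-3.4, -4.2, 3.5]
width: 0.0237
```

```bash
python3 -c "
from h import *
goal([.5235,.2315,.0967])
bar('top');mach()
"
```

```text
ee [0.5253 0.2363 0.0709] toolx ang 81.24 toolx z 0.157 z axis [ 0.026  0.155 -0.988] delta tool [-0.0009 -0.001  -0.0263] F [-3.4 -4.2  3.5] M [-0.31  0.75 -0.05] t 10.85 w 0.0237
top bar n 614 yaw -98.66 lat off -0.0002 slope -0.1291 top z at grip 0.0707 max a 0.3284
   tip (a=.365) xy [ 0.4701 -0.1245] top z shank line 0.0236
mach yaw -1.4653 o [ 0.4698 -0.2177] rel yaw 0.1879 rel xy [ 0.     -0.0231] n 129 156 slopes 0.0061 0.005 | top plane [ 0.0278 -0.0014  0.1982] 511 511
 foot-pad mm: {'fl': [np.float64(14.5), np.float64(-40.6)], 'fr': [np.float64(-10.9), np.float64(-43.0)], 'rl': [np.float64(11.0), np.float64(-3.2)], 'rr': [np.float64(-14.4), np.float64(-5.6)]}
```

>>> send_rows --pt "0 -0.9 0 -0.0007 0 0.004 1" --pt "0 -0.9 0 -0.0006 0 0.004 1" --pt "0 -0.9 0 -0.0005 0 0.004 1" --pt "0 -0.9 0 -0.0004 0 0.004 1" --pt "0 -0.9 0 -0.0004 0 0.004 1" --pt "0 0 0 0 0 0 1" --pt "0 0 0 0 0 0 1" --pt "0 0 0 0 0 0 1" --pt "0 0 0 0 0 0 1" --pt "0 0 0 0 0 0 1"

```text
time: 11.95
ee_pos: [0.5263, 0.2384, 0.053]
eef_rot: [0.759, 0.65, 0.029, -0.023]
ft_force: [-3.9, -3.4, 5.9]
width: 0.0239
```

```bash
python3 -c "
from h import *
goal([.5235,.2315,.0967])
bar('top');mach()
"
```

```text
ee [0.5263 0.2384 0.053 ] toolx ang 81.22 toolx z 0.074 z axis [ 0.014  0.073 -0.997] delta tool [-0.004  -0.0016 -0.0441] F [-3.9 -3.4  5.9] M [-0.37  0.8  -0.01] t 11.95 w 0.0239
top bar n 605 yaw -98.81 lat off -0.0005 slope -0.0558 top z at grip 0.0529 max a 0.334
   tip (a=.365) xy [ 0.4699 -0.1222] top z shank line 0.0325
mach yaw -1.4656 o [ 0.4701 -0.2192] rel yaw 0.1876 rel xy [ 0.0014 -0.0227] n 113 139 slopes 0.0045 0.0037 | top plane [-0.0005  0.0027  0.2009] 514 514
 foot-pad mm: {'fl': [np.float64(15.9), np.float64(-40.1)], 'fr': [np.float64(-9.5), np.float64(-42.5)], 'rl': [np.float64(12.4), np.float64(-2.8)], 'rr': [np.float64(-13.0), np.float64(-5.2)]}
```

>>> send_rows --pt "0 -0.8 0 -0.0003 0 0.0035 1" --pt "0 -0.8 0 -0.0002 0 0.0035 1" --pt "0 0 0 0 0 0.001 1" --pt "0 0 0 0 0 0 1" --pt "0 0 0 0 0 0 1" --pt "0 0 0 0 0 0 1" --pt "0 0 0 0 0 0 1" --pt "0 0 0 0 0 0 1" --pt "0 0 0 0 0 0 1" --pt "0 0 0 0 0 0 1"

```text
time: 13.05
ee_pos: [0.5272, 0.2387, 0.0482]
eef_rot: [0.76, 0.65, 0.016, -0.012]
ft_force: [-4.1, -3.9, 6.2]
width: 0.0234
```

```bash
python3 -c "
from h import *
goal([.5235,.2315,.0967])
bar('top');mach()
p,d=camera('top');cv2.imwrite('pics/t5.png',cv2.resize(p[160:280,100:350],None,fx=3,fy=3))
"
```

```text
ee [0.5272 0.2387 0.0482] toolx ang 81.09 toolx z 0.041 z axis [ 0.009  0.04  -0.999] delta tool [-0.0057 -0.0024 -0.0488] F [-4.1 -3.9  6.2] M [-0.31  0.86 -0.03] t 13.05 w 0.0234
top bar n 604 yaw -99.08 lat off -0.0002 slope -0.0381 top z at grip 0.0481 max a 0.334
   tip (a=.365) xy [ 0.4695 -0.1217] top z shank line 0.0342
mach yaw -1.4654 o [ 0.4701 -0.2196] rel yaw 0.1878 rel xy [ 0.0019 -0.0226] n 111 124 slopes 0.0049 0.0044 | top plane [-0.0034 -0.0016  0.2017] 524 524
 foot-pad mm: {'fl': [np.float64(16.3), np.float64(-40.0)], 'fr': [np.float64(-9.0), np.float64(-42.4)], 'rl': [np.float64(12.8), np.float64(-2.7)], 'rr': [np.float64(-12.6), np.float64(-5.1)]}
```

View pics/t5.png

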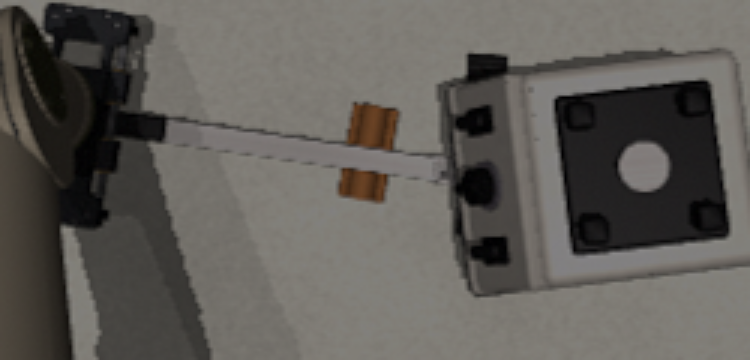

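>>> send_rows --pt "0 -0.5 0 0 0 0.003 1" --pt "0 -0.5 0 0 0 0.003 1" --pt "0 0 0 0 0 0 1" --pt "0 0 -1 -0.0001 -0.0044 0 1" --pt "0 0 -1 -0.0001 -0.0044 0 1" --pt "0 0 -1 -0.0001 -0.0044 0 1" --pt "0 0 -1 -0.0001 -0.0044 0 1" --pt "0 0 -1 -0.0001 -0.0044 0 1" --pt "0 0 0 0 0 0 1" --pt "0 0 0 0 0 0 1"

```text
time: 14.2
ee_pos: [0.5124, 0.241, 0.0482]
eef_rot: [0.734, 0.679, 0.015, -0.002]
ft_force: [-2.7, -3.0, 6.8]
width: 0.0237
```

```bash
python3 -c "
from h import *
goal([.5235,.2315,.0967])
bar('top');mach()
"
```

```text
ee [0.5124 0.241  0.0482] toolx ang 85.56 toolx z 0.024 z axis [ 0.019  0.023 -1.   ] delta tool [-0.0074  0.0126 -0.0484] F [-2.7 -3.   6.8] M [-0.22  0.94 -0.7 ] t 14.2 w 0.0237
top bar n 607 yaw -95.33 lat off -0.0026 slope -0.0387 top z at grip 0.0481 max a 0.3338
   tip (a=.365) xy [ 0.4758 -0.1222] top z shank line 0.034
mach yaw -1.4805 o [ 0.4721 -0.2196] rel yaw 0.1727 rel xy [ 0.0017 -0.0206] n 106 128 slopes 0.0063 0.0052 | top plane [ 0.001  -0.001   0.2016] 529 529
 foot-pad mm: {'fl': [np.float64(14.8), np.float64(-36.8)], 'fr': [np.float64(-8.5), np.float64(-38.8)], 'rl': [np.float64(11.9), np.float64(-2.4)], 'rr': [np.float64(-11.5), np.float64(-4.4)]}
```

>>> send_rows --pt "0 -0.8 0 0 0 0.004 1" --pt "0 -0.8 0 0 0 0.004 1" --pt "0 0 0 0 0 0.002 1" --pt "0 0 0 0 0 0.001 1" --pt "0 0 0 0 0 0.001 1" --pt "0 0 0 0 0 0.001 1" --pt "0 0 0 0 0 0.001 1" --pt "0 0 0 0 0 0.001 1" --pt "0 0 0 0 0 0.001 1" --pt "0 0 0 0 0 0.001 1"

```text
time: 15.3
ee_pos: [0.5149, 0.2411, 0.0383]
eef_rot: [0.738, 0.675, 0.004, 0.008]
ft_force: [-5.0, -4.5, 12.7]
width: 0.0233
```

```bash
python3 -c "
from h import *
goal([.5235,.2315,.0967])
bar('top');mach((-1.48,.4721,-.2196));mach((-1.48,.4721,-.2196))
"
```

```text
ee [0.5149 0.2411 0.0383] toolx ang 84.84 toolx z -0.005 z axis [ 0.016 -0.007 -1.   ] delta tool [-0.0091  0.0104 -0.0581] F [-5.  -4.5 12.7] M [-0.81  1.45 -0.48] t 15.3 w 0.0233
top bar n 604 yaw -95.88 lat off -0.0029 slope -0.0025 top z at grip 0.0388 max a 0.3345
   tip (a=.365) xy [ 0.4746 -0.1217] top z shank line 0.0379
mach yaw -1.4768 o [ 0.4717 -0.2202] rel yaw 0.1764 rel xy [ 0.0023 -0.021 ] n 107 112 slopes 0.0062 0.0059 | top plane [-0.0018  0.0018  0.2035] 539 539
 foot-pad mm: {'fl': [np.float64(15.8), np.float64(-37.5)], 'fr': [np.float64(-8.1), np.float64(-39.6)], 'rl': [np.float64(12.7), np.float64(-2.4)], 'rr': [np.float64(-11.2), np.float64(-4.5)]}
mach yaw -1.4771 o [ 0.4718 -0.2201] rel yaw 0.1761 rel xy [ 0.0022 -0.0208] n 102 117 slopes 0.0054 0.0047 | top plane [-0.0029  0.0015  0.2037] 544 544
 foot-pad mm: {'fl': [np.float64(15.7), np.float64(-37.3)], 'fr': [np.float64(-8.2), np.float64(-39.4)], 'rl': [np.float64(12.6), np.float64(-2.3)], 'rr': [np.float64(-11.3), np.float64(-4.4)]}
```

>>> send_rows --pt "0 0 -1.2 -0.0001 -0.0055 0 1" --pt "0 0 -1.2 -0.0001 -0.0055 0 1" --pt "0 0 -1.2 -0.0001 -0.0055 0 1" --pt "0 0 -1.2 -0.0001 -0.0055 0.0005 1" --pt "0 0 -1.2 -0.0001 -0.0055 0.0005 1" --pt "0 0 -1.2 -0.0001 -0.0055 0.0005 1" --pt "0 0 -1.2 -0.0001 -0.0055 0.001 1" --pt "0 0 -1.2 -0.0001 -0.0055 0.001 1" --pt "0 0 0 0 -0.001 0.001 1" --pt "0 0 0 0 -0.001 0.001 1"

```text
time: 16.45
ee_pos: [0.4807, 0.2424, 0.0428]
eef_rot: [0.686, 0.727, 0.013, 0.012]
ft_force: [-1.3, -3.8, 10.3]
width: 0.0236
```

```bash
python3 -c "
from h import *
goal([.5235,.2315,.0967])
bar('top');mach((-1.5,.4751,-.2196));mach((-1.5,.4751,-.2196))
p,d=camera('top');cv2.imwrite('pics/t6.png',cv2.resize(p[160:280,100:350],None,fx=3,fy=3))
"
```

```text
ee [0.4807 0.2424 0.0428] toolx ang 93.29 toolx z 0.0 z axis [ 0.036  0.002 -0.999] delta tool [-0.0134  0.044  -0.0523] F [-1.3 -3.8 10.3] M [-0.58  0.71 -1.21] t 16.45 w 0.0236
top bar n 485 yaw -85.35 lat off -0.0067 slope -0.0301 top z at grip 0.0445 max a 0.334
   tip (a=.365) xy [ 0.5037 -0.1219] top z shank line 0.0335
mach yaw -1.5189 o [ 0.4771 -0.2194] rel yaw 0.1343 rel xy [ 0.001  -0.0156] n 112 125 slopes 0.0063 0.0056 | top plane [-0.0003 -0.0003  0.2027] 545 545
 foot-pad mm: {'fl': [np.float64(11.1), np.float64(-28.4)], 'fr': [np.float64(-7.2), np.float64(-29.6)], 'rl': [np.float64(9.3), np.float64(-1.6)], 'rr': [np.float64(-9.0), np.float64(-2.9)]}
mach yaw -1.5175 o [ 0.477  -0.2195] rel yaw 0.1357 rel xy [ 0.0012 -0.0158] n 114 112 slopes 0.0042 0.0043 | top plane [-0.0033 -0.0038  0.2026] 549 549
 foot-pad mm: {'fl': [np.float64(11.3), np.float64(-28.7)], 'fr': [np.float64(-7.1), np.float64(-29.9)], 'rl': [np.float64(9.5), np.float64(-1.6)], 'rr': [np.float64(-8.9), np.float64(-2.9)]}
```

View pics/t6.png

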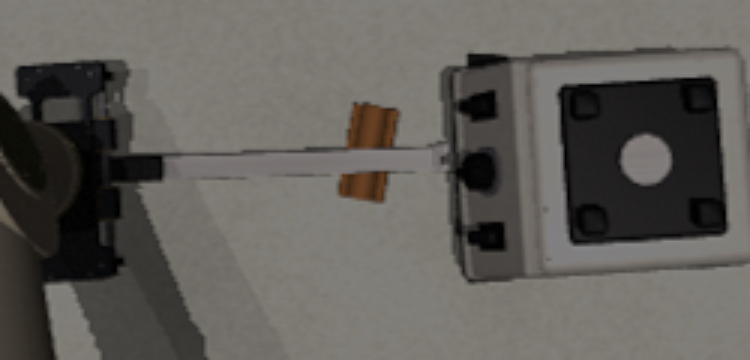

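>>> send_rows --pt "0 0 -1.2 -0.0001 -0.0055 0.0006 1" --pt "0 0 -1.2 -0.0001 -0.0055 0.0006 1" --pt "0 0 -1.2 -0.0001 -0.0055 0.0006 1" --pt "0 0 -1.2 -0.0001 -0.0055 0.0006 1" --pt "0 0 -1.2 -0.0001 -0.0055 0.0006 1" --pt "0 0 -1.2 -0.0001 -0.0055 0.0006 1" --pt "0 0 -1.2 -0.0001 -0.0055 0.0006 1" --pt "0 0 -1.2 -0.0001 -0.0055 0.0006 1" --pt "0 0 0 0 -0.001 0.0005 1" --pt "0 0 0 0 -0.001 0.0005 1"

```text
time: 17.65
ee_pos: [0.4451, 0.238, 0.0446]
eef_rot: [0.634, 0.773, 0.021, 0.016]
ft_force: [-0.8, -3.5, 8.9]
width: 0.0238
```

```bash
python3 -c "
from h import *
goal([.5235,.2315,.0967])
bar('top',yaw=np.radians(-75));mach((-1.55,.479,-.2196));mach((-1.55,.479,-.2196))
p,d=camera('top');cv2.imwrite('pics/t7.png',cv2.resize(p[160:280,100:350],None,fx=3,fy=3))
"
```

```text
ee [0.4451 0.238  0.0446] toolx ang 101.34 toolx z 0.003 z axis [ 0.051  0.013 -0.999] delta tool [-0.0217  0.0782 -0.0481] F [-0.8 -3.5  8.9] M [-0.43  0.75 -1.43] t 17.65 w 0.0238
top bar n 65 yaw -67.88 lat off -0.0119 slope -0.0815 top z at grip 0.0495 max a 0.285
   tip (a=.365) xy [ 0.5717 -0.1045] top z shank line 0.0198
mach yaw -1.5575 o [ 0.4821 -0.2186] rel yaw 0.0957 rel xy [-0.0001 -0.0107] n 119 124 slopes 0.0065 0.0062 | top plane [-0.0043  0.0016  0.2024] 529 529
 foot-pad mm: {'fl': [np.float64(6.8), np.float64(-20.0)], 'fr': [np.float64(-6.2), np.float64(-20.6)], 'rl': [np.float64(5.9), np.float64(-0.9)], 'rr': [np.float64(-7.1), np.float64(-1.5)]}
mach yaw -1.5555 o [ 0.4821 -0.2186] rel yaw 0.0977 rel xy [-0.0001 -0.0107] n 121 114 slopes 0.0071 0.0076 | top plane [-0.0033  0.0016  0.2024] 551 551
 foot-pad mm: {'fl': [np.float64(7.0), np.float64(-20.2)], 'fr': [np.float64(-6.2), np.float64(-20.8)], 'rl': [np.float64(6.1), np.float64(-0.7)], 'rr': [np.float64(-7.2), np.float64(-1.3)]}
```

View pics/t7.png

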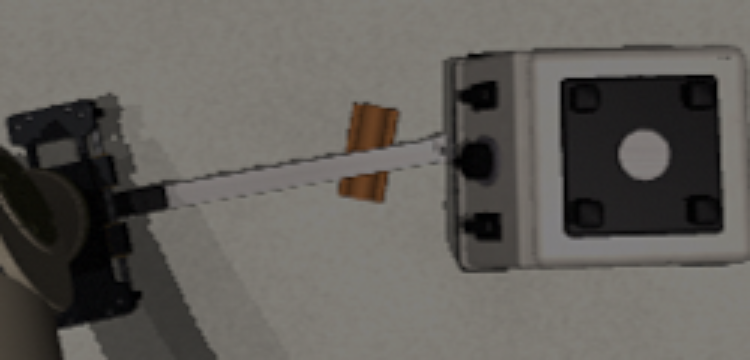

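>>> send_rows --pt "0 0 -1.2 -0.0001 -0.0055 0.0008 1" --pt "0 0 -1.2 -0.0001 -0.0055 0.0008 1" --pt "0 0 -1.2 -0.0001 -0.0055 0.0008 1" --pt "0 0 -1.2 -0.0001 -0.0055 0.0008 1" --pt "0 0 -1.2 -0.0001 -0.0055 0.0008 1" --pt "0 0 -1.2 -0.0001 -0.0055 0.0008 1" --pt "0 0 -1.2 -0.0001 -0.0055 0.0008 1" --pt "0 0 -1.2 -0.0001 -0.0055 0.0008 1" --pt "0 0 0 0 -0.001 0.0005 1" --pt "0 0 0 0 -0.001 0.0005 1"

```text
time: 18.85
ee_pos: [0.4137, 0.2298, 0.0453]
eef_rot: [0.579, 0.815, 0.032, 0.02]
ft_force: [-1.0, -3.0, 9.6]
width: 0.0238
```

```bash
python3 -c "
from h import *
goal([.5235,.2315,.0967]);print(read_state()['joint_positions'].round(2))
mach((-1.59,.484,-.2196));mach((-1.59,.484,-.2196))
p,d=camera('top');cv2.imwrite('pics/t8.png',cv2.resize(p[160:280,100:350],None,fx=3,fy=3))
"
```

```text
ee [0.4137 0.2298 0.0453] toolx ang 109.24 toolx z 0.004 z axis [ 0.07   0.029 -0.997] delta tool [-0.0344  0.1079 -0.0435] F [-1.  -3.   9.6] M [-0.57  0.93 -1.47] t 18.85 w 0.0238
[-0.88  0.17  0.29  2.13 -0.04  0.78 -0.24]
mach yaw -1.5863 o [ 0.4863 -0.2175] rel yaw 0.0669 rel xy [-0.0016 -0.0066] n 121 112 slopes 0.0059 0.0064 | top plane [-0.0063  0.      0.2024] 525 525
 foot-pad mm: {'fl': [np.float64(3.2), np.float64(-13.1)], 'fr': [np.float64(-5.9), np.float64(-13.4)], 'rl': [np.float64(2.8), np.float64(0.2)], 'rr': [np.float64(-6.3), np.float64(-0.1)]}
mach yaw -1.5857 o [ 0.4862 -0.2175] rel yaw 0.0675 rel xy [-0.0015 -0.0067] n 130 110 slopes 0.0057 0.0067 | top plane [-0.001   0.002   0.2024] 538 538
 foot-pad mm: {'fl': [np.float64(3.3), np.float64(-13.3)], 'fr': [np.float64(-5.9), np.float64(-13.6)], 'rl': [np.float64(2.8), np.float64(0.2)], 'rr': [np.float64(-6.4), np.float64(-0.1)]}
```

View pics/t8.png

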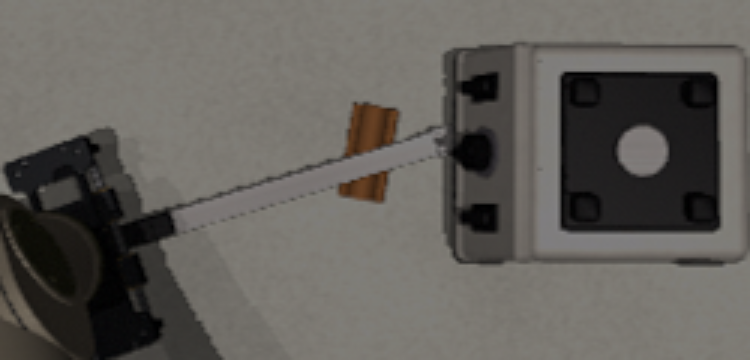

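>>> send_rows --pt "0 0 -1.2 -0.0005 -0.0055 0.0009 1" --pt "0 0 -1.2 -0.0005 -0.0055 0.0009 1" --pt "0 0 -1.2 -0.0005 -0.0055 0.0009 1" --pt "0 0 -1.2 -0.0005 -0.0055 0.0009 1" --pt "0 0 -1.2 -0.0005 -0.0055 0.0009 1" --pt "0 0 -1.2 -0.0005 -0.0055 0.0009 1" --pt "0 0 -1.2 -0.0005 -0.0055 0.0009 1" --pt "0 0 -1.2 -0.0005 -0.0055 0.0009 1" --pt "0 0 0 0 -0.001 0.0005 1" --pt "0 0 0 0 -0.001 0.0005 1"

```text
time: 20.0
ee_pos: [0.388, 0.2194, 0.0467]
eef_rot: [0.521, 0.852, 0.048, 0.026]
ft_force: [-2.8, -3.5, 11.9]
width: 0.024
```

```bash
python3 -c "
from h import *
goal([.5235,.2315,.0967]);print(read_state()['joint_positions'].round(2))
mach((-1.61,.488,-.2176));mach((-1.61,.488,-.2176))
p,d=camera('top');cv2.imwrite('pics/t9.png',cv2.resize(p[160:280,100:350],None,fx=3,fy=3))
"
```

```text
ee [0.388  0.2194 0.0467] toolx ang 117.1 toolx z 0.007 z axis [ 0.094  0.056 -0.994] delta tool [-0.0507  0.1309 -0.0363] F [-2.8 -3.5 11.9] M [-0.67  1.1  -1.86] t 20.0 w 0.024
[-0.88  0.08  0.27  2.22 -0.02  0.73 -0.13]
mach yaw -1.6089 o [ 0.4895 -0.2166] rel yaw 0.0443 rel xy [-0.0028 -0.0035] n 118 112 slopes 0.0054 0.0057 | top plane [-0.0056 -0.0011  0.2024] 526 526
 foot-pad mm: {'fl': [np.float64(0.3), np.float64(-7.9)], 'fr': [np.float64(-5.7), np.float64(-8.0)], 'rl': [np.float64(0.2), np.float64(0.9)], 'rr': [np.float64(-5.9), np.float64(0.8)]}
mach yaw -1.6095 o [ 0.4895 -0.2164] rel yaw 0.0437 rel xy [-0.0029 -0.0035] n 121 116 slopes 0.0047 0.0049 | top plane [0.0023 0.0007 0.2019] 545 545
 foot-pad mm: {'fl': [np.float64(0.2), np.float64(-7.9)], 'fr': [np.float64(-5.8), np.float64(-8.0)], 'rl': [np.float64(-0.0), np.float64(0.9)], 'rr': [np.float64(-6.0), np.float64(0.8)]}
```

View pics/t9.png

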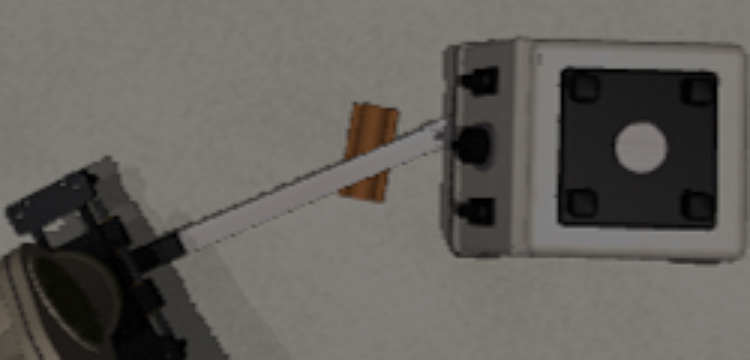

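>>> send_rows --pt "0.6 0 -1.2 -0.0015 -0.0055 0.0005 1" --pt "0.6 0 -1.2 -0.0015 -0.0055 0.0005 1" --pt "0.6 0 -1.2 -0.0015 -0.0055 0.0005 1" --pt "0.6 0 -1.2 -0.0015 -0.0055 0.0005 1" --pt "0.6 0 -1.2 -0.0015 -0.0055 0.0005 1" --pt "0.6 0 -1.2 -0.0015 -0.0055 0.0005 1" --pt "0.6 0 -1.2 -0.0015 -0.0055 0.0005 1" --pt "0.6 0 -1.2 -0.0015 -0.0055 0.0005 1" --pt "0 0 0 0 -0.001 0.0005 1" --pt "0 0 0 0 -0.001 0.0005 1"

```text
time: 21.15
ee_pos: [0.3624, 0.2035, 0.0499]
eef_rot: [0.46, 0.887, 0.028, 0.005]
ft_force: [-1.7, -3.3, 7.8]
width: 0.0245
```

```bash
python3 -c "
from h import *
goal([.5235,.2315,.0967]);print(read_state()['joint_positions'].round(2))
mach((-1.63,.490,-.2176));mach((-1.63,.490,-.2176))
p,d=camera('top');cv2.imwrite('pics/t10.png',cv2.resize(p[160:280,100:350],None,fx=3,fy=3))
"
```

```text
ee [0.3624 0.2035 0.0499] toolx ang 125.19 toolx z 0.017 z axis [ 0.034  0.045 -0.998] delta tool [-0.0692  0.1501 -0.04  ] F [-1.7 -3.3  7.8] M [-0.21  0.51 -1.92] t 21.15 w 0.0245
[-0.87  0.05  0.27  2.24 -0.04  0.8   0.04]
mach yaw -1.6362 o [ 0.4929 -0.2155] rel yaw 0.017 rel xy [-0.004  -0.0003] n 134 115 slopes 0.0048 0.0056 | top plane [-2.000e-04  1.300e-03  2.011e-01] 512 512
 foot-pad mm: {'fl': [np.float64(-2.9), np.float64(-2.0)], 'fr': [np.float64(-5.2), np.float64(-2.0)], 'rl': [np.float64(-2.9), np.float64(1.5)], 'rr': [np.float64(-5.2), np.float64(1.4)]}
mach yaw -1.6353 o [ 0.4929 -0.2155] rel yaw 0.0179 rel xy [-0.0041 -0.0003] n 129 110 slopes 0.0059 0.007 | top plane [-0.0003  0.0012  0.2011] 517 517
 foot-pad mm: {'fl': [np.float64(-2.8), np.float64(-2.0)], 'fr': [np.float64(-5.3), np.float64(-2.1)], 'rl': [np.float64(-2.9), np.float64(1.5)], 'rr': [np.float64(-5.3), np.float64(1.5)]}
```

View pics/t10.png

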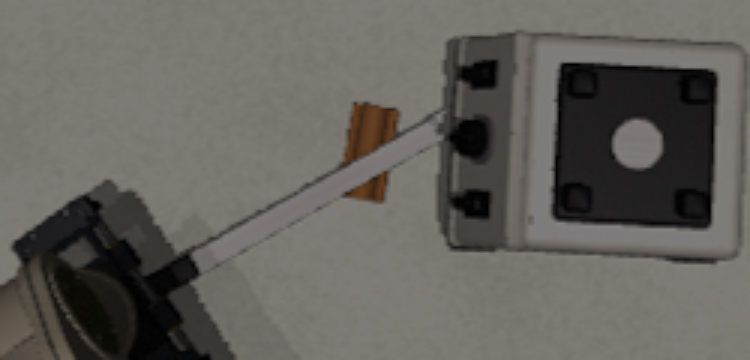

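>>> send_rows --pt "0 -0.4 0 0 0 0.003 1" --pt "0 -0.4 0 0 0 0.003 1" --pt "0 0 0 0 0 0.001 1" --pt "0.2 0 -1.2 -0.0018 -0.0055 0.0012 1" --pt "0.2 0 -1.2 -0.0018 -0.0055 0.0012 1" --pt "0.2 0 -1.2 -0.0018 -0.0055 0.0012 1" --pt "0.2 0 -1.2 -0.0018 -0.0055 0.0012 1" --pt "0.2 0 -1.2 -0.0018 -0.0055 0.0012 1" --pt "0 0 0 0 0 0.0005 1" --pt "0 0 0 0 0 0 1"

```text
time: 22.3
ee_pos: [0.353, 0.1964, 0.0461]
eef_rot: [0.426, 0.904, 0.032, 0.006]
ft_force: [-4.9, -6.0, 11.7]
width: 0.025
```

```bash
python3 -c "
from h import *
goal([.5235,.2315,.0967]);print(read_state()['joint_positions'].round(2))
mach((-1.65,.493,-.2156));mach((-1.65,.493,-.2156))
p,d=camera('side');cv2.imwrite('pics/s11.png',cv2.resize(p[100:250,130:280],None,fx=4,fy=4))
"
```

```text
ee [0.353  0.1964 0.0461] toolx ang 129.52 toolx z 0.016 z axis [ 0.038  0.052 -0.998] delta tool [-0.0806  0.1568 -0.0422] F [-4.9 -6.  11.7] M [-1.37  1.46 -1.95] t 22.3 w 0.025
[-0.86  0.03  0.26  2.28 -0.04  0.78  0.12]
mach yaw -1.6446 o [ 0.4941 -0.2156] rel yaw 0.0086 rel xy [-0.0041  0.001 ] n 136 106 slopes 0.0043 0.0055 | top plane [-0.      0.0004  0.2015] 533 533
 foot-pad mm: {'fl': [np.float64(-3.5), np.float64(0.1)], 'fr': [np.float64(-4.6), np.float64(0.1)], 'rl': [np.float64(-3.5), np.float64(1.8)], 'rr': [np.float64(-4.6), np.float64(1.8)]}
mach yaw -1.6441 o [ 0.4941 -0.2158] rel yaw 0.0091 rel xy [-0.0039  0.001 ] n 129 106 slopes 0.0059 0.0072 | top plane [-0.0043 -0.0009  0.2018] 518 518
 foot-pad mm: {'fl': [np.float64(-3.3), np.float64(0.1)], 'fr': [np.float64(-4.6), np.float64(0.1)], 'rl': [np.float64(-3.3), np.float64(1.9)], 'rr': [np.float64(-4.6), np.float64(1.9)]}
```

View pics/s11.png

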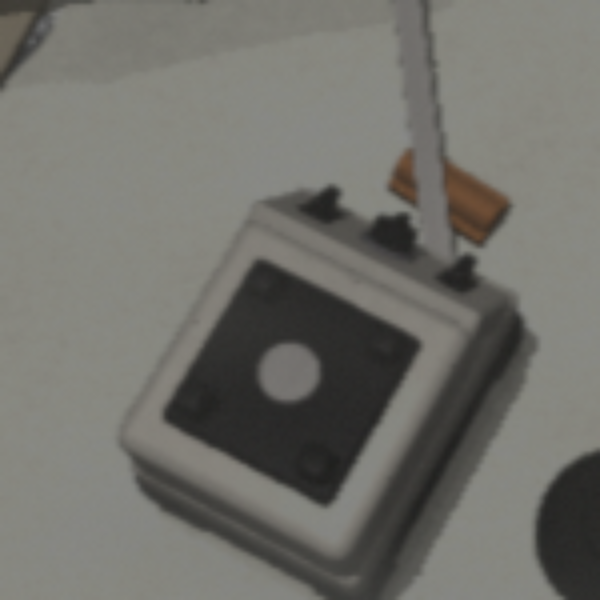

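>>> send_rows --pt "0 0.3 0 0 0 -0.0015 1" --pt "0 0.3 0 0 0 -0.0015 1" --pt "0 0.3 0 0 0 -0.0015 1" --pt "0 0.3 0 0 0 -0.0015 1" --pt "0 0.3 0 0 0 -0.0015 1" --pt "0 0.3 0 0 0 -0.0015 1" --pt "0 0.4 0 0 0 -0.002 1" --pt "0 0.4 0 0 0 -0.002 1" --pt "0 0 0 0 0 0 1" --pt "0 0 0 0 0 0 1"

```text
time: 23.45
ee_pos: [0.3522, 0.1952, 0.0599]
eef_rot: [0.43, 0.902, 0.041, -0.017]
ft_force: [0.1, -0.3, -2.0]
width: 0.0242
```

```bash
python3 -c "
from h import *
goal([.5235,.2315,.0967]);mach((-1.65,.493,-.2156));mach((-1.65,.493,-.2156))
"
```

```text
ee [0.3522 0.1952 0.0599] toolx ang 129.11 toolx z 0.066 z axis [ 0.004  0.088 -0.996] delta tool [-0.0773  0.158  -0.0327] F [ 0.1 -0.3 -2. ] M [-0.27  0.11 -0.09] t 23.45 w 0.0242
mach yaw -1.6446 o [ 0.4943 -0.2152] rel yaw 0.0086 rel xy [-0.0045  0.0011] n 131 112 slopes 0.0046 0.0053 | top plane [ 0.0027 -0.0007  0.2007] 515 515
 foot-pad mm: {'fl': [np.float64(-3.9), np.float64(0.3)], 'fr': [np.float64(-5.0), np.float64(0.3)], 'rl': [np.float64(-3.9), np.float64(2.0)], 'rr': [np.float64(-5.0), np.float64(2.0)]}
mach yaw -1.6455 o [ 0.4942 -0.2153] rel yaw 0.0077 rel xy [-0.0044  0.001 ] n 135 111 slopes 0.0042 0.0051 | top plane [-0.0014 -0.0006  0.201 ] 515 515
 foot-pad mm: {'fl': [np.float64(-3.8), np.float64(0.3)], 'fr': [np.float64(-4.9), np.float64(0.3)], 'rl': [np.float64(-3.8), np.float64(1.8)], 'rr': [np.float64(-4.9), np.float64(1.8)]}
```

>>> send_rows --pt "0 0.6 0 0 0 -0.003 1" --pt "0 0.6 0 0 0 -0.003 1" --pt "0 0.6 0 0 0 -0.003 1" --pt "0 0 0 0.004 0 0 1" --pt "0 0 0 0.006 0 0 1" --pt "0 0 0 0.008 0 0 1" --pt "0 0 0 0.008 0 0 1" --pt "0 0 0 0.008 0 0 1" --pt "0 0 0 0.008 0 0 1" --pt "0 0 0 0 0 0 1"

```text
time: 24.55
ee_pos: [0.3226, 0.2302, 0.0741]
eef_rot: [0.429, 0.902, 0.048, -0.032]
ft_force: [0.2, 0.3, -2.6]
width: 0.0245
```

```bash
python3 -c "
from h import *
goal([.5235,.2315,.0967]);print(read_state()['joint_positions'].round(2));mach((-1.65,.493,-.2156))
p,d=camera('top');cv2.imwrite('pics/t12.png',cv2.resize(p[160:300,100:350],None,fx=3,fy=3))
"
```

```text
ee [0.3226 0.2302 0.0741] toolx ang 129.33 toolx z 0.1 z axis [-0.017  0.114 -0.993] delta tool [-0.1234  0.158  -0.0258] F [ 0.2  0.3 -2.6] M [-0.06  0.18 -0.11] t 24.55 w 0.0245
[-0.88 -0.03  0.23  2.26 -0.12  0.86  0.11]
mach yaw -1.6441 o [ 0.4942 -0.2151] rel yaw 0.0091 rel xy [-0.0046  0.001 ] n 145 116 slopes 0.0057 0.0071 | top plane [ 0.0011 -0.0019  0.2009] 505 505
 foot-pad mm: {'fl': [np.float64(-3.9), np.float64(0.1)], 'fr': [np.float64(-5.2), np.float64(0.1)], 'rl': [np.float64(-3.9), np.float64(1.9)], 'rr': [np.float64(-5.2), np.float64(1.9)]}
```

View pics/t12.png

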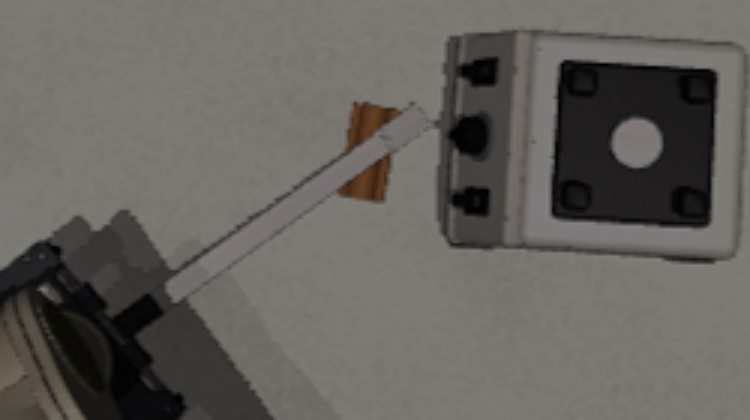

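>>> send_rows --pt "0 0 0 0.007 0 0 1" --pt "0 0 0 0.007 0 0 1" --pt "0 0 0 0.007 0 0 1" --pt "0 -1.2 0 0 0 0.006 1" --pt "0 -1.2 0 0 0 0.006 1" --pt "0 -1.2 0 0 0 0.006 1" --pt "0 -1.2 0 0 0 0.006 1" --pt "0 -1.2 0 0 0 0.006 1" --pt "0 0 0 0 0 0 1" --pt "0 0 0 0 0 0 1"

```text
time: 25.65
ee_pos: [0.3074, 0.2513, 0.0456]
eef_rot: [0.432, 0.902, 0.025, 0.016]
ft_force: [-0.6, -1.3, -3.1]
width: 0.0242
```

```bash
python3 -c "
from h import *
goal([.5235,.2315,.0967]);bar('side')
p,d=camera('top');cv2.imwrite('pics/t13.png',cv2.resize(p[160:300,100:350],None,fx=3,fy=3))
"
```

```text
ee [0.3074 0.2513 0.0456] toolx ang 128.83 toolx z -0.007 z axis [ 0.05   0.031 -0.998] delta tool [-0.1512  0.1586 -0.0408] F [-0.6 -1.3 -3.1] M [-0.11  0.18 -0.1 ] t 25.65 w 0.0242
side bar n 408 yaw -55.03 lat off 0.0022 slope -0.0198 top z at grip 0.0454 max a 0.3615
   tip (a=.365) xy [ 0.5184 -0.0466] top z shank line 0.0382
```

View pics/t13.png

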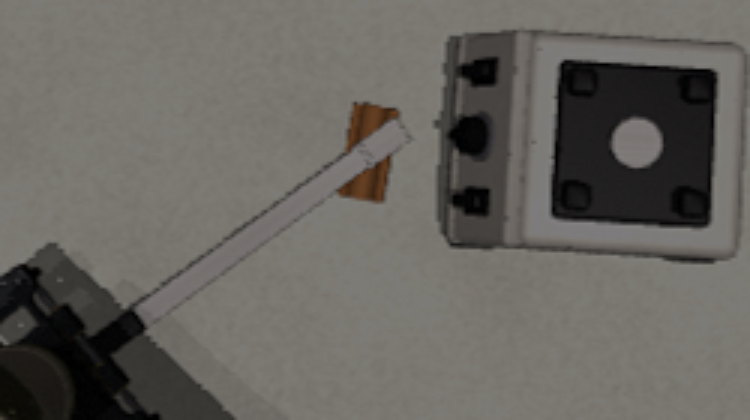

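>>> send_rows --pt "0.5 -1 0 0 0 0.0055 1" --pt "0.5 -1 0 0 0 0.0055 1" --pt "0.5 -1 0 0 0 0.0055 1" --pt "0.5 -1 0 0 0 0.005 1" --pt "0 -0.5 0 0 0 0.003 1" --pt "0 0 0 0 0 0 1" --pt "0 0 0 0 0 0 1" --pt "0 0 0 0 0 0 1" --pt "0 0 0 0 0 0 1" --pt "0 0 0 0 0 0 1"

```text
time: 26.75
ee_pos: [0.3096, 0.252, 0.0199]
eef_rot: [0.433, 0.9, -0.009, 0.046]
ft_force: [-0.6, -0.1, -2.8]
width: 0.024
```

```bash
python3 -c "
from h import *
goal([.5235,.2315,.0967]);bar('side')
"
```

```text
ee [0.3096 0.252  0.0199] toolx ang 128.55 toolx z -0.091 z axis [ 0.074 -0.057 -0.996] delta tool [-0.1557  0.1559 -0.0594] F [-0.6 -0.1 -2.8] M [ 0.33  0.51 -0.08] t 26.75 w 0.024
side bar n 378 yaw -55.22 lat off 0.0029 slope 0.0544 top z at grip 0.0209 max a 0.3614
   tip (a=.365) xy [ 0.5202 -0.0461] top z shank line 0.0407
```

>>> send_rows --pt "0 0 0 0 0 0.001 1" --pt "0 0 0 0 0 0 1" --pt "0 0 0 0 0 0 0.4" --pt "0 0 0 0 0 0 0.3" --pt "0 0 0 0 0 0 0" --pt "0 0 0 0 0 0 -0.5" --pt "0 0 0 0 0 0 -1" --pt "0 0 0 0 0 0 -1" --pt "0 0 0 0 0 0 -1" --pt "0 0 0 0 0 0 -1"

```text
time: 27.8
ee_pos: [0.311, 0.2528, 0.0202]
eef_rot: [0.433, 0.9, -0.008, 0.046]
ft_force: [-0.1, -0.1, -0.5]
width: 0.0705
```

```bash
python3 -c "
from h import *
goal([.5235,.2315,.0967])
p,d=camera('top');cv2.imwrite('pics/t14.png',cv2.resize(p[160:310,70:270],None,fx=3.5,fy=3.5))
"
```

```text
ee [0.311  0.2528 0.0202] toolx ang 128.57 toolx z -0.091 z axis [ 0.077 -0.055 -0.996] delta tool [-0.1555  0.1544 -0.0587] F [-0.1 -0.1 -0.5] M [ 0.04  0.08 -0.02] t 27.8 w 0.0705
```

View pics/t14.png

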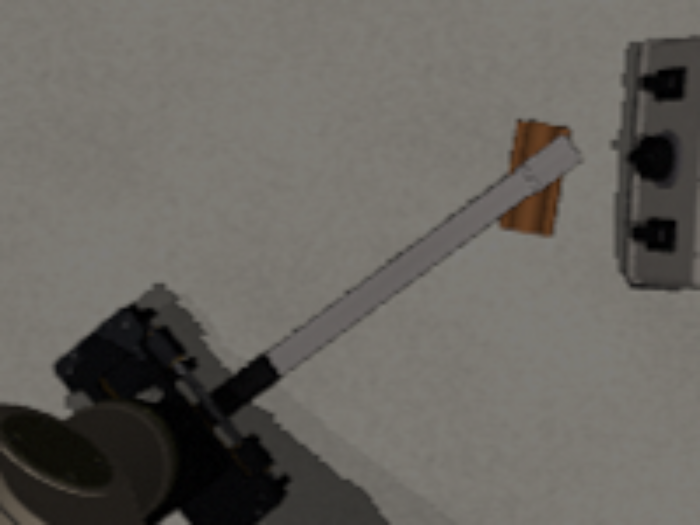

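Released; the bar lies over the block with its tip well clear of the machine. Retreat straight back along the fingers.

>>> send_rows --pt "0 0 0 0 0 0 -1" --pt "0 0 0 0 0 -0.005 -1" --pt "0 0 0 0 0 -0.01 -1" --pt "0 0 0 0 0 -0.02 -1" --pt "0 0 0 0 0 -0.02 -1" --pt "0 0 0 0 0 -0.02 -1" --pt "0 0 0 0 0 -0.02 -1" --pt "0 0 0 0 0 -0.02 -1" --pt "0 0 0 0 0 -0.02 -1" --pt "0 0 0 0 0 0 -1"

```text
time: 28.85
ee_pos: [0.2996, 0.2603, 0.1658]
eef_rot: [0.433, 0.9, -0.007, 0.047]
ft_force: [0.2, -0.1, 0.2]
width: 0.0871
```

>>> send_rows --pt "0 0 0 0 0 0 -1" --pt "0 0 0 0 0 0 -1" --pt "0 0 0 0 0 0 -1" --pt "0 0 0 0 0 0 -1" --pt "0 0 0 0 0 0 -1" --pt "0 0 0 0 0 0 -1" --pt "0 0 0 0 0 0 -1" --pt "0 0 0 0 0 0 -1" --pt "0 0 0 0 0 0 -1" --pt "0 0 0 0 0 0 -1"

```text
time: 29.85
ee_pos: [0.2987, 0.2588, 0.164]
eef_rot: [0.433, 0.9, -0.009, 0.046]
ft_force: [0.2, 0.5, -0.1]
width: 0.0871
```

```bash
python3 -c "
from h import *
goal([.5235,.2315,.0967]);mach((-1.65,.493,-.2156));mach((-1.65,.493,-.2156))
p,d=camera('top');cv2.imwrite('pics/t15.png',p)
p,d=camera('side');cv2.imwrite('pics/s15.png',cv2.resize(p[100:250,130:280],None,fx=4,fy=4))
"
```

```text
ee [0.2987 0.2588 0.164 ] toolx ang 128.55 toolx z -0.091 z axis [ 0.076 -0.055 -0.996] delta tool [-0.1547  0.1567  0.0856] F [ 0.2  0.5 -0.1] M [ 0.01  0.14 -0.  ] t 29.85 w 0.0871
mach yaw -1.6453 o [ 0.4943 -0.2153] rel yaw 0.0079 rel xy [-0.0044  0.0011] n 140 114 slopes 0.004 0.0049 | top plane [0.0015 0.0003 0.201 ] 513 513
 foot-pad mm: {'fl': [np.float64(-3.9), np.float64(0.3)], 'fr': [np.float64(-5.0), np.float64(0.3)], 'rl': [np.float64(-3.9), np.float64(1.9)], 'rr': [np.float64(-5.0), np.float64(1.9)]}
mach yaw -1.6432 o [ 0.4942 -0.2153] rel yaw 0.01 rel xy [-0.0044  0.0011] n 136 104 slopes 0.0045 0.0059 | top plane [ 2.200e-03 -1.000e-04  2.008e-01] 509 509
 foot-pad mm: {'fl': [np.float64(-3.7), np.float64(0.1)], 'fr': [np.float64(-5.0), np.float64(0.1)], 'rl': [np.float64(-3.7), np.float64(2.1)], 'rr': [np.float64(-5.0), np.float64(2.1)]}
```

View pics/t15.png

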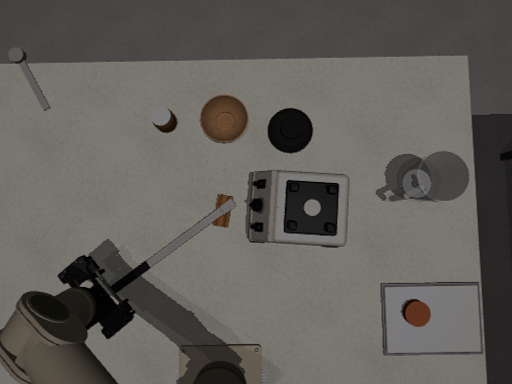

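View pics/s15.png

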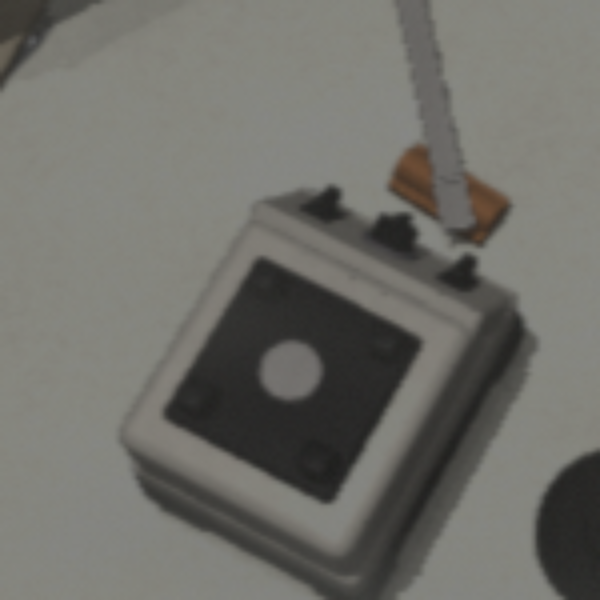

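```bash
python3 -c "
from bench import *
print(close_job())"
```

```text
the job is handed in; nothing more can be done
None
```

The blender base is back on its pads: I levered its front up over the block, swung it round about 0.18 rad, lowered it until the bar was unloaded, and handed the job in at about 30 s. I then drew the bar out and laid it over the block with its handle on the counter. Its tip is about 45 mm clear of the machine, and I backed the open gripper away.

**Last checks**
- **Level:** the top surface slope is about 0.002 rad (it was 0.03 leaning), at the height expected with all feet on the pads.
- **Turn:** the machine is within about 0.01 rad of the pads' direction.
- **Feet on pads:** I measure each foot 4–5 mm forward of its pad's middle and at most 2 mm off sideways. About 9 mm is allowed, so roughly 4 mm of margin is left, and my pad measurement is good to about 2 mm. No pad can be seen sticking out any more.
- **Other things:** by eye, the jar, lid, bowl, spice jar and block look unmoved in the last top picture.

**What disagreed**
- **Forward creep:** the machine came about 4–6 mm forward during the swing. I left it, because pushing it back would have meant forcing it.
- **Lift height:** the pitch fit from the depth picture gave less lift than the height and bar readings did. Going by the latter two, the front feet were mostly 1–4 mm above pad height.
- **Possible light touch on a pad:** near the end of the swing the lift fell to about pad height, so a foot may have brushed its pad. I raised the front a little again before finishing.

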